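Fetch the wax tin from behind the bottles

TASK

The low round wax tin stands boxed in by three tall containers on the steel tray. Clear all three tall containers onto the wooden board, then put the tin in the middle of the scale's steel plate, and when it stands there put each of the three back on the very spot in the tray where it stood at the start. Keep everything upright, set things down gently without dropping them, and leave the copper mould and the timer where they are.

Things in the scene. Friction and masses are not known exactly. Their poses are not given: they have to be found in the camera images.
- tin: Closed round aluminium tin of mould wax, 58 mm in diameter, 46 mm high, about 0.12 kg, the only low thing between the tall ones. At the start it stands on the tray with the three tall containers close round three of its sides (gaps of about 5 to 14 mm), so a gripper cannot get at it. Origin: centre of its underside; z up.
- can: Tall aerosol can (mould-release spray), 175 mm high, about 0.28 kg: white and grey metal body 53 mm in diameter up to 122 mm, a shoulder up to 132 mm, then a straight white cap 37 mm in diameter from 132 to 175 mm, the place to grip. Origin: centre of its underside; z up.
- bottle: Amber glass bottle with paper label, 185 mm high, about 0.38 kg: body 58 mm in diameter up to 100 mm, shoulder narrowing to the neck at 135 mm, neck 27 mm in diameter from 135 to 150 mm, black screw cap 29 mm in diameter from 150 to 185 mm; grip it by the cap and neck. Origin: centre of its underside; z up.
- canister: Tall square aluminium canister with a paper band, 50 x 50 mm, 150 mm high, straight flat sides all the way up, about 0.26 kg; grip it across two flat sides near its top. Turned by up to 0.25 rad against the tray. Origin: centre of its underside; x and y square to its sides, z up.
- tray: Fixed shallow stainless tray, 190 mm (its x) by 270 mm (its y), floor 4 mm thick, rim 25 mm high, turned by up to 0.25 rad. The tin stands at its x = +35 mm, y = 0; the tall containers stand about 66 mm from the tin at its +y, -y and -x sides, which one where differs each time. A copper mould stands in the corner at -x, +y. Origin: centre of its underside.
- board: Fixed square wooden board, 240 x 240 mm, 18 mm thick, empty: the side area for the tall containers. Origin: centre of its underside; x and y along its edges; turned by up to 0.25 rad.
- scale: Fixed flat kitchen scale, white housing 200 mm (its x) by 160 mm (its y), with a dark display at its -x end and a rectangular steel weighing plate, 130 mm (x) by 150 mm (y), whose upper face is 40 mm above the table. Turned by up to 0.25 rad. Origin: on the table, straight below the centre of the steel plate.
- mould: Bystander: small upturned fluted copper cake mould, 47 mm wide, 45 mm high, in the tray's corner nearest the robot on the tray's +y side. Leave it alone. Origin: centre of its underside.
- timer: Bystander: white kitchen timer, 28 x 75 mm, 60 mm high, standing on the table beyond the work. Leave it alone. Origin: centre of its underside.

How it is judged:
On the way, in this order (a step that is already met when the one before it is completed fails the run):
1. all three tall containers stand upright and released on the wooden board, the tin still in the tray (x of can in the frame of board between -0.115 and 0.115 m and y of can in the frame of board between -0.115 and 0.115 m and z of can in the frame of board between 0.012 and 0.026 m and angle between each of can, bottle, canister's own z axis and vertical below 0.1 rad and linear speed of each of can, bottle, canister below 0.03 m/s and contact force between each of can, bottle, canister and the fingers below 0.2 N and x of bottle in the frame of board between -0.115 and 0.115 m and y of bottle in the frame of board between -0.115 and 0.115 m and z of bottle in the frame of board between 0.012 and 0.026 m and x of canister in the frame of board between -0.115 and 0.115 m and y of canister in the frame of board between -0.115 and 0.115 m and z of canister in the frame of board between 0.012 and 0.026 m and distance of tin from where it was at the start of the episode below 0.04 m), for 0.2 s.
2. the tin stands released in the middle of the scale's plate, the three tall containers still on the board (horizontal distance between tin and scale below 0.015 m and z of tin in the frame of scale between 0.034 and 0.046 m and angle between tin's own z axis and vertical below 0.1 rad and linear speed of tin below 0.03 m/s and contact force between tin and the fingers below 0.2 N and horizontal distance between each of can, bottle, canister and board below 0.165 m), for 0.2 s.
At the end, for the whole second after the job is handed in: The tin stands upright within 15 mm of the centre of the scale's plate; the can, the bottle and the canister each stand upright within 15 mm of the spot in the tray where they stood at the start (their turn about the vertical does not matter); all at rest and released (horizontal distance between tin and scale below 0.015 m and z of tin in the frame of scale between 0.034 and 0.046 m and angle between each of tin, can, bottle, canister's own z axis and vertical below 0.1 rad and linear speed of tin below 0.03 m/s and contact force between tin and the fingers below 0.2 N and distance of each of can, bottle, canister from where it was at the start of the episode below 0.015 m and linear speed of each of can, bottle, canister below 0.02 m/s); the robot touches nothing.
It fails at once if a container or the tin is tipped (more than about 35 degrees) (angle between any of can, bottle, canister, tin's own z axis and vertical above 0.6 rad).
It fails at once if a container or the tin is let fall (free of the fingers and faster than 0.6 m/s, a drop of about 2 cm) ((linear speed of can above 0.6 m/s and contact force between can and the fingers below 0.2 N) or (linear speed of bottle above 0.6 m/s and contact force between bottle and the fingers below 0.2 N) or (linear speed of canister above 0.6 m/s and contact force between canister and the fingers below 0.2 N) or (linear speed of tin above 0.6 m/s and contact force between tin and the fingers below 0.2 N)).
It fails at once if the copper mould or the timer is pushed away by more than 20 mm (distance of any of mould, timer from where it was at the start of the episode above 0.02 m).
It also fails if it takes over 144 s, if anything falls off the work surface, if the arm or the gripper's body presses on something with over 40 N, if the wrist force passes 120 N, or if a joint passes its speed limit or range.

ROBOT

A 7-joint arm with a two-finger parallel gripper is mounted at the origin on the work surface. World frame = base frame: x ahead of the robot, y to its left, z up, the work surface at z = 0. Lengths are in m, angles in rad, forces in N, time in s.
With the tool pointing down it reaches from about 0.425 to 0.875 m from the base axis. Payload 8.4 kg.
Tool frame: the origin (TCP) lies at the very end of the fingers, on their centre line; the grasp point (between the pads) lies 19 mm behind it; z points along the fingers, y is the direction in which the jaws open and shut (so a half turn about z gives the same grasp; the last joint's range is limited). The gripper opens to 87 mm and grips with 3 to 60 N. Pads are 19 mm wide; open, the fingers measure 117 mm over their backs; the gripper's body (75 mm by 190 mm) begins 51 mm behind the grasp point.
Start: joints at [-1.401, 0.333, 0.04, 1.465, -0.013, 1.343, -0.059], TCP at [0.173, 0.627, 0.223] pointing down, gripper open.
Joint ranges: [-2.58, 2.58], [-0.38, 2.09], [-1.3, 1.39], [0.25, 2.4], [-1.5, 4.64], [0.08, 2.09], [-2.65, 2.65]. Speed limits (rad/s): [2.22, 2.22, 2.79, 2.79, 3.14, 3.14, 3.14].

INTERFACE

Orientations are given as a 3x3 rotation matrix whose columns are the frame's x, y, z axes.
In Python, from bench import env gives the robot as it stands. The module is installed in compiled form; this text tells all that it offers.
- The arm moves only by the tool step_arm, never from a script. Its argument "motion" is a list of rows, each an object with "dp": the shift along the tool's x, y, z in m, a list of three; "roll": the turn about the tool's z in degrees. In form: [{"dp": [dx, dy, dz], "roll": roll}, ...]. A call has 1 to 5 rows; each row shifts and turns the pose as measured when the row begins, along the tool's axes as they then stand; what a row does not reach is not made up. A row lasts 1/8 s, in which the tool goes at most 62.5 mm and 10.7 degrees, less where a joint would pass 70% of its speed; a pose out of reach is approached as far as the arm can. A call is refused whole if a number of a shift passes 0.0625 or a number of a turn 10.7, either way. A call with a gripper value outside its range is refused whole. "hand" is the closure, from -1 (fully open) to 1 (shut), set as the call begins (left out, the last holds). The fingers move at their own pace and stop on an object; the grip force is fixed at half the most. Time passes only in rows, so rows that do not move let the fingers close. It gives the time, the measured TCP pose, the force and the opening at its end, in the units of the state.
- env.observe(): the state, without advancing time (a new reading comes with each control period).
- env.grab_frame(name): name is "side" or "top"; returns a dict with "img" (480x640x3 uint8, red, green, blue), "fovy" (degrees; the focal length in pixels is half the picture's height over the tangent of half this angle, whatever the lens; pixels are square), "cx", "cy" (the principal point, pixels), "position" and "rotation" of the camera in the world. Camera axes: x right, y down, z forward; pixel columns grow to the right and rows downward; lengths in m; the calibration is good to about 2 mm. A picture is of the moment at which its call begins. There is no depth.
- env.sign_off(): hands the job in, once; it reports no verdict.
The state is a dict: "t": time; "qpos": joint angles; "qd": joint speeds; "effort": joint torques, N m; "tcp_pos": TCP position; "tool_rot": TCP orientation; "contact_force": force on the tool from outside, world axes, zero at the start; "torque": the same for the moment, N m; "opening": finger opening in m.
Only numpy, scipy, OpenCV 4.12 (cv2) and the standard library are available. Lean on these libraries where they do the work, as an engineer would, in place of code of your own. Each camera call takes 0.05 s, during which the arm holds its last target.

## Working session

There is one attempt and no reset: what is moved stays moved. The work goes in short steps, Python scripts to look and compute and a tool call to move; the robot and the scene stay as the last step left them, time stands still between calls to the robot, and variables do not carry over. Pictures are saved under pics/ and viewed, and the job is handed in when it is done.

Besides the shell and the picture viewer there is one more tool, called after "Call:" by a JSON object that holds its "fn" and its "kwargs", one argument or row to a line. step_arm: Moves the arm, as the interface text tells. Its arguments: {"type":"object","properties":{"motion":{"type":"array","items":{"type":"object","properties":{"dp":{"type":"array","items":{"type":"number"}},"roll":{"type":"number"}}}},"hand":{"type":"number"}},"required":["motion"]}

```bash
mkdir -p pics; python3 - <<'E'
from bench import env
import cv2,numpy as np
s=env.observe()
for k in s: print(k,np.round(s[k],4).tolist())
for n in("side","top"):
    f=env.grab_frame(n); cv2.imwrite(f"pics/{n}0.png",f["img"][:,:,::-1])
    np.savez(f"{n}0.npz",**f)
    print(n,f["fovy"],f["cx"],f["cy"],f["position"],np.round(f["rotation"],4).tolist(),[k for k in f])
E
```

```text
t 0.0
qpos [-1.4012, 0.3339, 0.0399, 1.4662, -0.0134, 1.3433, -0.0585]
qd [-0.0004, -0.0013, -0.001, -0.0007, 0.0006, 0.0005, -0.0]
effort [0.0005, -65.6359, 1.3353, -40.3807, -0.0596, 0.0447, 0.0001]
tcp_pos [0.1725, 0.6262, 0.2217]
tool_rot [[-0.9641, 0.2656, -0.0003], [0.2656, 0.9641, -0.0015], [-0.0001, -0.0016, -1.0]]
contact_force [0.1412, 0.3055, 0.7317]
torque [0.0329, 0.0113, -0.0367]
opening 0.0868
side 43.18175666735746 313.6489554916244 241.04249710641943 [-0.24279259 -0.93114739  0.81537567] [[0.7349, -0.3752, 0.565], [-0.6781, -0.3914, 0.622], [-0.0122, -0.8403, -0.5421]] ['img', 'fovy', 'cx', 'cy', 'position', 'rotation']
top 55.05464702795926 326.64089088674314 230.68729091269324 [0.44195874 0.00867216 1.00625019] [[0.0193, -0.9943, 0.1045], [-0.9998, -0.0196, -0.002], [0.004, -0.1044, -0.9945]] ['img', 'fovy', 'cx', 'cy', 'position', 'rotation']
```

View pics/side0.png

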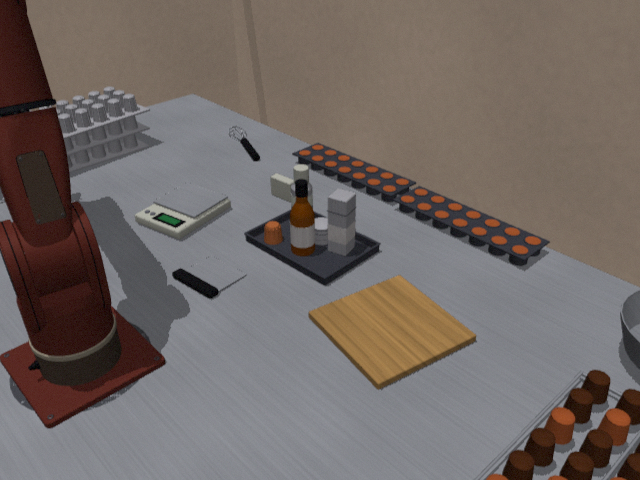

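View pics/top0.png

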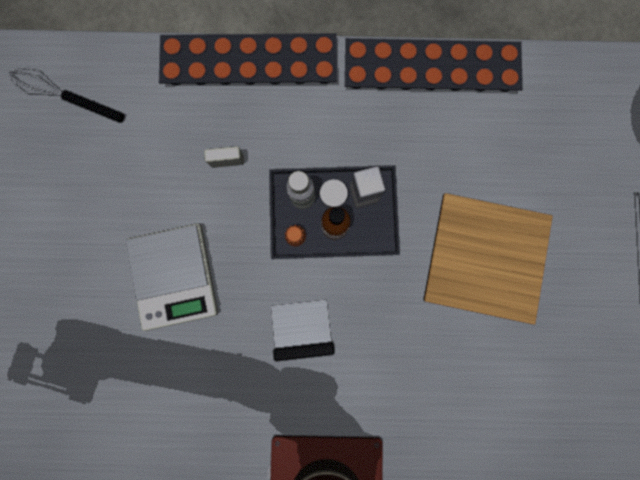

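Side view: bottle about (303,225), canister (342,222), can (301,185), tin (321,230), board (392,328), scale (185,210). Top view: tray (334,212), board (490,258), scale plate (168,260). I'll zoom in next.

```bash
cat > h.py <<'E'
import numpy as np,cv2
def cam(f):
    F=240/np.tan(np.radians(float(f["fovy"]))/2)
    return F,float(f["cx"]),float(f["cy"]),np.array(f["position"]),np.array(f["rotation"])
def ray(f,uv,z):
    F,cx,cy,P,R=cam(f); uv=np.atleast_2d(uv).astype(float)
    d=np.c_[(uv[:,0]-cx)/F,(uv[:,1]-cy)/F,np.ones(len(uv))]@R.T
    return P+d*((z-P[2])/d[:,2])[:,None]
def proj(f,X):
    F,cx,cy,P,R=cam(f); c=(np.atleast_2d(X)-P)@R
    return np.c_[cx+F*c[:,0]/c[:,2],cy+F*c[:,1]/c[:,2]]
def load(n): return dict(np.load(n))
E
python3 - <<'E'
from h import *
f=load("top0.npz"); im=f["img"][:,:,::-1]
def crop(im,u,v,w,h,s,n): cv2.imwrite(n,cv2.resize(im[v:v+h,u:u+w],None,fx=s,fy=s,interpolation=cv2.INTER_CUBIC))
crop(im,260,155,150,112,5,"pics/t_tray.png")
g=load("side0.npz"); crop(g["img"][:,:,::-1],235,150,160,120,5,"pics/s_tray.png")
crop(im,115,215,120,120,5,"pics/t_scale.png")
hsv=cv2.cvtColor(im,cv2.COLOR_BGR2HSV)
m=cv2.inRange(hsv,(8,80,80),(25,255,255)); m[:,:420]=0;m[:180]=0
c=max(cv2.findContours(m,0,2)[0],key=cv2.contourArea); r=cv2.minAreaRect(c); b=cv2.boxPoints(r)
X=ray(f,b,.018); print("board top",X.round(4).tolist(),np.linalg.norm(X-np.roll(X,1,0),axis=1),X.mean(0))
m=cv2.inRange(im,(0,0,0),(60,55,50)); m[:,:262]=0;m[:,405:]=0;m[:160]=0;m[265:]=0
cv2.imwrite("pics/m.png",m)
c=max(cv2.findContours(m,0,2)[0],key=cv2.contourArea); r=cv2.minAreaRect(c); b=cv2.boxPoints(r)
for z in(0,.025):
    X=ray(f,b,z); print("tray",z,X.round(4).tolist(),np.linalg.norm(X-np.roll(X,1,0),axis=1),X.mean(0))
E
```

```text
board top [[0.3941, -0.2015, 0.018], [0.6341, -0.2461, 0.018], [0.5944, -0.4875, 0.018], [0.3562, -0.437, 0.018]] [0.23852102 0.24415915 0.24461352 0.24349257] [ 0.4947335  -0.34303891  0.018     ]
tray 0 [[0.6816, 0.1379, 0.0], [0.6962, -0.1446, 0.0], [0.4994, -0.1513, 0.0], [0.4855, 0.1256, 0.0]] [0.19651505 0.28288484 0.19692668 0.27723377] [ 0.59068731 -0.00812389  0.        ]
tray 0.025 [[0.6757, 0.1347, 0.025], [0.6899, -0.1408, 0.025], [0.498, -0.1473, 0.025], [0.4844, 0.1227, 0.025]] [0.19163269 0.27585665 0.19203409 0.27034598] [ 0.58699219 -0.00770659  0.025     ]
```

View pics/t_tray.png

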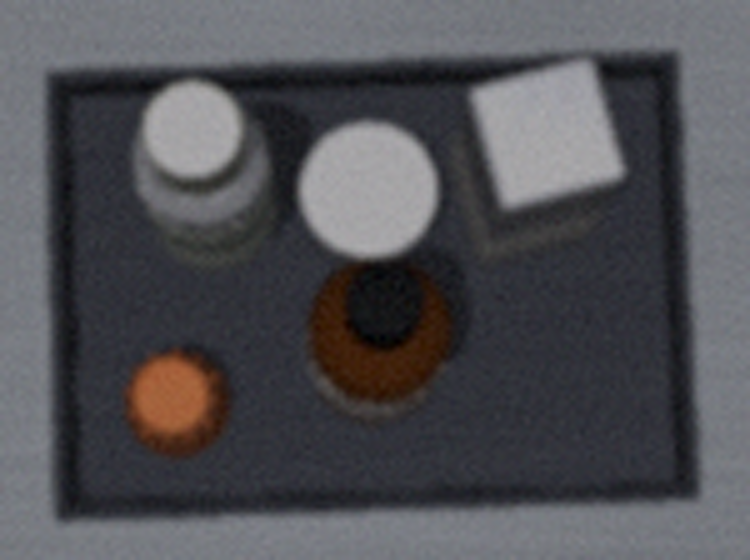

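View pics/s_tray.png

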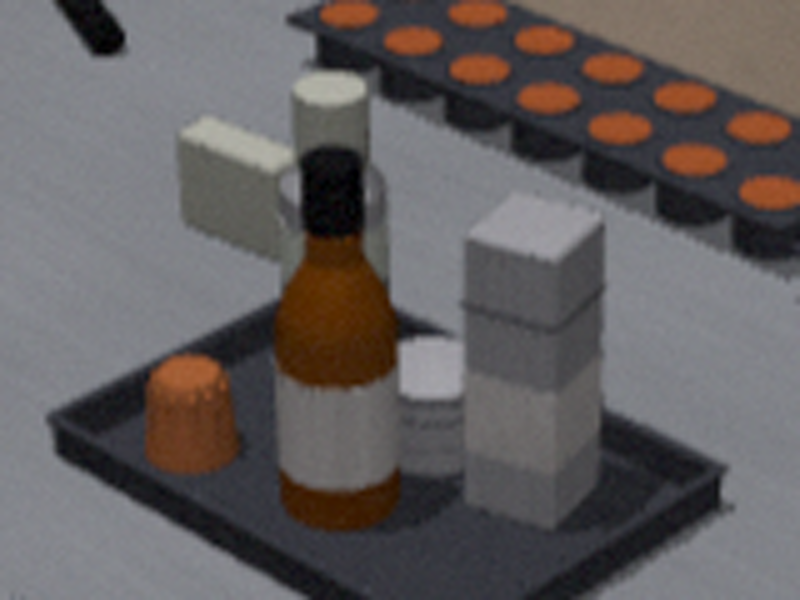

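View pics/t_scale.png

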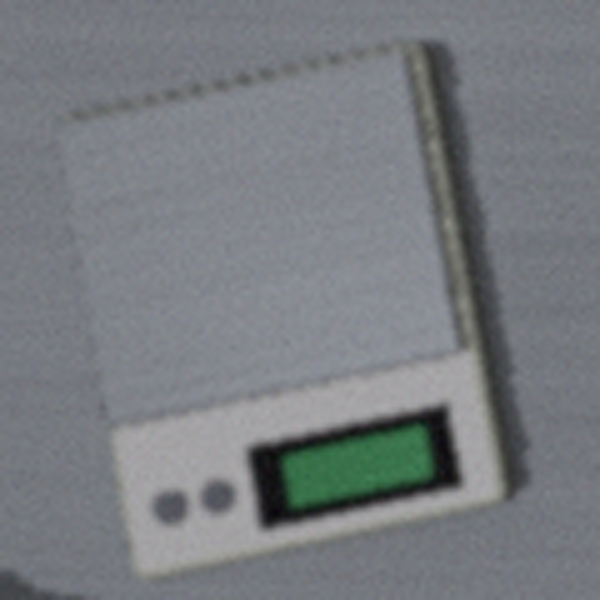

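Crops: can cap top (192,130), tin top (369,190), bottle cap top (384,305), canister top corners (470,95),(592,60),(625,172),(505,212); scale plate corners (60,122),(402,45),(460,350),(110,425). Next I convert these to positions and check them with masks and the side view.

```bash
python3 - <<'E'
from h import *
f=load("top0.npz"); g=load("side0.npz"); im=f["img"][:,:,::-1]
U=lambda p,u0,v0:(np.atleast_2d(p)+.5)/5-.5+[u0,v0]
T=lambda p:U(p,260,155)
hsv=cv2.cvtColor(im,cv2.COLOR_BGR2HSV)
gray=im.max(2)
for n,p,z,D,m in [("can",(192,130),.179,.037,gray>135),("tin",(369,190),.05,.058,gray>135),("canister",(548,135),.154,.05,gray>135),("bottle",(384,305),.189,.029,None)]:
    X=ray(f,T(p),z)[0]; print(n,"hand",X.round(4))
    if m is not None:
        k,l,s,c=cv2.connectedComponentsWithStats(m.astype(np.uint8),connectivity=4)
        uv=T(p)[0].round().astype(int); i=l[uv[1],uv[0]]
        cnt=max(cv2.findContours((l==i).astype(np.uint8),0,1)[0],key=cv2.contourArea)
        r=cv2.minAreaRect(cnt); X=ray(f,r[0],z)[0]
        F=cam(f)[0]; d=(1.006-z)
        print("   mask",X.round(4),"sizes",np.array(r[1])*d/F+d/F, "cent",ray(f,c[i],z)[0].round(4), "area eq",s[i,4]*(d/F)**2)
        if n=="canister":
            b=ray(f,cv2.boxPoints(r),z); print("   ang",[np.degrees(np.arctan2(*(b[(j+1)%4]-b[j])[[1,0]])).round(1) for j in range(4)])
c=ray(f,T([(470,95),(592,60),(625,172),(505,212)]),.154); print("canister corners",c.round(4).tolist(),np.linalg.norm(c-np.roll(c,1,0),axis=1),c.mean(0), [np.degrees(np.arctan2(*(c[(j+1)%4]-c[j])[[1,0]])).round(1) for j in range(4)])
c=ray(f,U([(60,122),(402,45),(460,350),(110,425)],115,215),.04); print("plate",c.round(4).tolist(),np.linalg.norm(c-np.roll(c,1,0),axis=1),c.mean(0), [np.degrees(np.arctan2(*(c[(j+1)%4]-c[j])[[1,0]])).round(1) for j in range(4)])
# side view tops
S=lambda p:U(p,235,150)
for n,p,z in [("can",(331,87),.179),("bottle",(332,155),.189),("canister",(535,229),.154)]:
    print("side",n,ray(g,S(p),z)[0].round(4))
E
```

```text
can hand [0.6198 0.0611 0.179 ]
   mask [0.62   0.0611 0.179 ] sizes [0.03232578 0.03412165] cent [0.62   0.0612 0.179 ] area eq 0.0008772467862910045
tin hand [ 0.6233 -0.0059  0.05  ]
   mask [ 0.6235 -0.0061  0.05  ] sizes [0.05492252 0.05492251] cent [ 0.6237 -0.0057  0.05  ] area eq 0.002353153674373642
canister hand [ 0.626  -0.0713  0.154 ]
   mask [ 0.6268 -0.0712  0.154 ] sizes [0.04632461 0.04632461] cent [ 0.6266 -0.071   0.154 ] area eq 0.0019545966969887647
   ang [np.float64(-72.6), np.float64(-163.9), np.float64(107.3), np.float64(16.4)]
bottle hand [ 0.5553 -0.0099  0.189 ]
canister corners [[0.6407, -0.0418, 0.154], [0.6551, -0.0877, 0.154], [0.6124, -0.1004, 0.154], [0.5963, -0.0555, 0.154]] [0.0465192  0.04813068 0.04457362 0.04775165] [ 0.62611249 -0.07135152  0.154     ] [np.float64(-72.6), np.float64(-163.4), np.float64(109.8), np.float64(17.2)]
plate [[0.5176, 0.4268, 0.04], [0.553, 0.2848, 0.04], [0.4257, 0.2544, 0.04], [0.392, 0.398, 0.04]] [0.12884885 0.14634282 0.13091025 0.14744657] [0.47206733 0.3410325  0.04      ] [np.float64(-76.0), np.float64(-166.6), np.float64(103.2), np.float64(12.9)]
side can [0.6197 0.0602 0.179 ]
side bottle [ 0.56   -0.0078  0.189 ]
side canister [ 0.6224 -0.0754  0.154 ]
```

```bash
cat > to.py <<'E'
import sys,numpy as np
from bench import env
# to.py x y z jawyaw_deg : remaining displacement in tool axes
x,y,z,a=map(float,sys.argv[1:5]); s=env.observe(); R=np.array(s["tool_rot"]); p=np.array(s["tcp_pos"])
d=np.array([x,y,z])-p; c=np.degrees(np.arctan2(R[1,1],R[0,1])); t=R.T@d
da=(a-c+90)%180-90
n=int(np.ceil(max(np.abs(t).max()/.06,abs(da)/10.5)))
print("t",round(s["t"],2),"pos",p.round(4),"yaw",c.round(2),"tilt",np.degrees(np.arccos(-R[2,2])).round(2),"open",round(s["opening"],4),"F",np.round(s["contact_force"],1),"q",np.round(s["qpos"],2))
print("total dp",t.round(4),"roll",round(-da,2),"n",n,"per row",(t/max(n,1)).round(4),round(-da/max(n,1),2))
E
python3 to.py .5575 -.009 .27 80
```

```text
t 0.1 pos [0.1725 0.6262 0.2217] yaw 74.6 tilt 0.09 open 0.0871 F [-1.4 -0.4  0.2] q [-1.4   0.33  0.04  1.47 -0.01  1.34 -0.06]
total dp [-0.5399 -0.5103 -0.0475] roll -5.4 n 9 per row [-0.06   -0.0567 -0.0053] -0.6
```

Call:
{"fn": "step_arm", "kwargs": {
  "motion": [
    {"dp": [-0.03,-0.028,-0.01],"roll": -1},
    {"dp": [-0.04,-0.038,-0.01],"roll": -1},
    {"dp": [-0.04,-0.038,-0.01],"roll": -1},
    {"dp": [-0.04,-0.038,-0.01],"roll": -1},
    {"dp": [-0.04,-0.038,-0.008],"roll": -1}
  ],
  "hand": -1
}}

```text
t: 0.72
tcp_pos: [0.3163, 0.4035, 0.2676]
tool_rot: [[-0.985, 0.17, -0.003], [0.17, 0.985, -0.006], [0.002, -0.007, -1.0]]
contact_force: [2.4, 0.5, -0.3]
opening: 0.0869
```

```bash
python3 to.py .5575 -.009 .27 80
```

```text
t 0.72 pos [0.3163 0.4035 0.2676] yaw 80.21 tilt 0.41 open 0.0869 F [ 2.4  0.5 -0.3] q [-1.15  0.03  0.17  1.73 -0.    1.39  0.41]
total dp [-0.3078 -0.3655 -0.0006] roll 0.21 n 7 per row [-0.044  -0.0522 -0.0001] 0.03
```

Call:
{"fn": "step_arm", "kwargs": {
  "motion": [
    {"dp": [-0.038,-0.046,0],"roll": 0},
    {"dp": [-0.038,-0.046,0],"roll": 0},
    {"dp": [-0.038,-0.046,0],"roll": 0},
    {"dp": [-0.038,-0.046,0],"roll": 0},
    {"dp": [-0.038,-0.046,0],"roll": 0}
  ]
}}

```text
t: 1.35
tcp_pos: [0.4678, 0.1354, 0.2686]
tool_rot: [[-0.986, 0.169, -0.003], [0.169, 0.986, -0.005], [0.002, -0.005, -1.0]]
contact_force: [1.1, 1.1, -0.0]
opening: 0.0873
```

Call:
{"fn": "step_arm", "kwargs": {
  "motion": [
    {"dp": [-0.038,-0.046,0],"roll": 0},
    {"dp": [-0.038,-0.046,0],"roll": 0},
    {"dp": [-0.03,-0.03,0],"roll": 0},
    {"dp": [0,0,0],"roll": 0}
  ]
}}

```text
t: 1.85
tcp_pos: [0.5539, -0.0132, 0.2687]
tool_rot: [[-0.984, 0.176, -0.003], [0.176, 0.984, -0.006], [0.002, -0.006, -1.0]]
contact_force: [-0.6, -0.3, -0.2]
opening: 0.0871
```

```bash
python3 to.py .5575 -.009 .142 80
```

```text
t 1.85 pos [ 0.5539 -0.0132  0.2687] yaw 79.86 tilt 0.37 open 0.0871 F [-0.6 -0.3 -0.2] q [-0.67  0.12  0.68  1.66 -0.07  1.39  1.41]
total dp [-0.003   0.0055  0.1267] roll -0.14 n 3 per row [-0.001   0.0018  0.0422] -0.05
```

Call:
{"fn": "step_arm", "kwargs": {
  "motion": [
    {"dp": [-0.003,0.005,0.03],"roll": 0},
    {"dp": [0,0,0.035],"roll": 0},
    {"dp": [0,0,0.03],"roll": 0},
    {"dp": [0,0,0],"roll": 0}
  ]
}}

```text
t: 2.35
tcp_pos: [0.5563, -0.0063, 0.1706]
tool_rot: [[-0.985, 0.174, -0.004], [0.174, 0.985, -0.005], [0.003, -0.005, -1.0]]
contact_force: [0.7, -0.5, 0.3]
opening: 0.0873
```

```bash
python3 to.py .5575 -.009 .142 80; python3 - <<'E'
from bench import env
from h import *
a=[]
for n,(u,v,w,h) in (("side",(235,110,160,160)),("top",(250,135,160,160))):
    f=env.grab_frame(n); im=f["img"][v:v+h,u:u+w,::-1]; a.append(cv2.resize(im,None,fx=2.5,fy=2.5,interpolation=cv2.INTER_CUBIC))
cv2.imwrite("pics/b1.png",np.hstack(a))
E
```

```text
t 2.35 pos [ 0.5563 -0.0063  0.1706] yaw 79.98 tilt 0.36 open 0.0873 F [ 0.7 -0.5  0.3] q [-0.65  0.2   0.66  1.79 -0.13  1.2   1.45]
total dp [-0.0017 -0.0023  0.0286] roll -0.02 n 1 per row [-0.0017 -0.0023  0.0286] -0.02
```

View pics/b1.png

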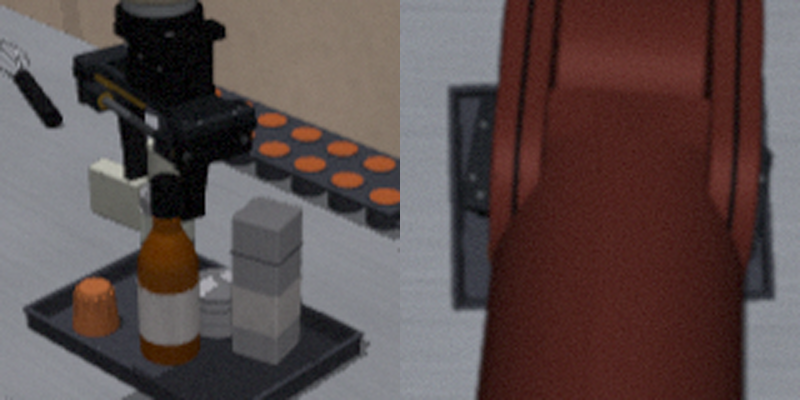

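The side view (left) shows the fingers straddling the bottle cap at about (180,190), clear of the others. In the top view the arm hides the scene. I lower to z 0.142 and close.

Call:
{"fn": "step_arm", "kwargs": {
  "motion": [
    {"dp": [-0.002,-0.002,0.015],"roll": 0},
    {"dp": [0,0,0.013],"roll": 0},
    {"dp": [0,0,0],"roll": 0}
  ]
}}

```text
t: 2.82
tcp_pos: [0.5612, -0.0087, 0.1458]
tool_rot: [[-0.985, 0.174, 0.003], [0.174, 0.985, -0.003], [-0.004, -0.002, -1.0]]
contact_force: [0.0, -0.7, 0.4]
opening: 0.0875
```

```bash
python3 to.py .5575 -.009 .142 80
```

```text
t 2.83 pos [ 0.5612 -0.0087  0.1458] yaw 80.0 tilt 0.25 open 0.0875 F [ 0.  -0.7  0.4] q [-0.64  0.23  0.66  1.81 -0.15  1.14  1.47]
total dp [ 0.0036 -0.0009  0.0038] roll 0.0 n 1 per row [ 0.0036 -0.0009  0.0038] 0.0
```

Call:
{"fn": "step_arm", "kwargs": {
  "motion": [
    {"dp": [0,0,0],"roll": 0},
    {"dp": [0,0,0],"roll": 0},
    {"dp": [0,0,0],"roll": 0},
    {"dp": [0,0,0],"roll": 0},
    {"dp": [0,0,0],"roll": 0}
  ],
  "hand": 1
}}

```text
t: 3.45
tcp_pos: [0.5618, -0.0088, 0.1467]
tool_rot: [[-0.985, 0.174, 0.005], [0.174, 0.985, -0.003], [-0.005, -0.002, -1.0]]
contact_force: [0.3, -1.5, 0.3]
opening: 0.0453
```

```bash
python3 to.py .5575 -.009 .142 80
```

```text
t 3.45 pos [ 0.5618 -0.0088  0.1467] yaw 79.99 tilt 0.31 open 0.0453 F [ 0.3 -1.5  0.3] q [-0.64  0.23  0.66  1.81 -0.15  1.14  1.47]
total dp [ 0.0042 -0.001   0.0047] roll -0.01 n 1 per row [ 0.0042 -0.001   0.0047] -0.01
```

Call:
{"fn": "step_arm", "kwargs": {
  "motion": [
    {"dp": [0.004,-0.001,0.003],"roll": 0},
    {"dp": [0,0,0],"roll": 0},
    {"dp": [0,0,0],"roll": 0},
    {"dp": [0,0,0],"roll": 0}
  ],
  "hand": 1
}}

```text
t: 3.95
tcp_pos: [0.5571, -0.0091, 0.1432]
tool_rot: [[-0.985, 0.174, 0.004], [0.174, 0.985, -0.003], [-0.005, -0.002, -1.0]]
contact_force: [0.3, 0.5, -0.9]
opening: 0.0283
```

```bash
python3 to.py .5575 -.009 .21 80
```

```text
t 3.95 pos [ 0.5571 -0.0091  0.1432] yaw 79.99 tilt 0.29 open 0.0283 F [ 0.3  0.5 -0.9] q [-0.64  0.23  0.66  1.83 -0.15  1.14  1.47]
total dp [-0.0007  0.     -0.0668] roll -0.01 n 2 per row [-0.0004  0.     -0.0334] -0.01
```

Call:
{"fn": "step_arm", "kwargs": {
  "motion": [
    {"dp": [0,0,0],"roll": 0},
    {"dp": [0,0,-0.008],"roll": 0},
    {"dp": [0,0,-0.02],"roll": 0},
    {"dp": [0,0,-0.03],"roll": 0},
    {"dp": [0,0,-0.03],"roll": 0}
  ]
}}

```text
t: 4.58
tcp_pos: [0.5546, -0.009, 0.2319]
tool_rot: [[-0.985, 0.174, -0.002], [0.174, 0.985, -0.004], [0.001, -0.004, -1.0]]
contact_force: [1.2, 0.2, -3.5]
opening: 0.028
```

```bash
python3 to.py .411 -.328 .23 80
```

```text
t 4.58 pos [ 0.5546 -0.009   0.2319] yaw 79.96 tilt 0.26 open 0.028 F [ 1.2  0.2 -3.5] q [-0.67  0.15  0.67  1.71 -0.09  1.32  1.42]
total dp [ 0.0858 -0.3391  0.0035] roll -0.04 n 6 per row [ 0.0143 -0.0565  0.0006] -0.01
```

Call:
{"fn": "step_arm", "kwargs": {
  "motion": [
    {"dp": [0.006,-0.02,0],"roll": 0},
    {"dp": [0.009,-0.036,0],"roll": 0},
    {"dp": [0.009,-0.036,0],"roll": 0},
    {"dp": [0.009,-0.036,0],"roll": 0},
    {"dp": [0.009,-0.036,0],"roll": 0}
  ]
}}

```text
t: 5.2
tcp_pos: [0.4803, -0.1689, 0.2311]
tool_rot: [[-0.985, 0.172, -0.003], [0.172, 0.985, -0.004], [0.002, -0.004, -1.0]]
contact_force: [0.2, -0.1, -3.2]
opening: 0.0283
```

Call:
{"fn": "step_arm", "kwargs": {
  "motion": [
    {"dp": [0.009,-0.036,0],"roll": 0},
    {"dp": [0.009,-0.036,0],"roll": 0},
    {"dp": [0.009,-0.036,0],"roll": 0},
    {"dp": [0.009,-0.036,0],"roll": 0},
    {"dp": [0.004,-0.018,0],"roll": 0}
  ]
}}

```text
t: 5.82
tcp_pos: [0.4009, -0.3307, 0.2271]
tool_rot: [[-0.984, 0.179, -0.008], [0.179, 0.984, -0.0], [0.008, -0.001, -1.0]]
contact_force: [0.7, -0.2, -2.3]
opening: 0.0283
```

```bash
python3 to.py .411 -.328 .158 80
```

```text
t 5.83 pos [ 0.4009 -0.3307  0.2271] yaw 79.66 tilt 0.47 open 0.0283 F [ 0.7 -0.2 -2.3] q [-0.32  0.07  0.98  1.8  -0.06  1.3   2.06]
total dp [-0.01    0.0046  0.069 ] roll -0.34 n 2 per row [-0.005   0.0023  0.0345] -0.17
```

Call:
{"fn": "step_arm", "kwargs": {
  "motion": [
    {"dp": [-0.01,0.004,0.02],"roll": 0},
    {"dp": [0,0,0.025],"roll": 0},
    {"dp": [0,0,0.012],"roll": 0},
    {"dp": [0,0,0],"roll": 0}
  ]
}}

```text
t: 6.32
tcp_pos: [0.4044, -0.3322, 0.1662]
tool_rot: [[-0.982, 0.188, -0.011], [0.188, 0.982, 0.002], [0.011, -0.0, -1.0]]
contact_force: [-0.1, -0.0, -2.9]
opening: 0.0283
```

```bash
python3 to.py .411 -.328 .158 80
```

```text
t 6.33 pos [ 0.4044 -0.3322  0.1662] yaw 79.18 tilt 0.66 open 0.0283 F [-0.1 -0.  -2.9] q [-0.28  0.16  0.97  1.87 -0.14  1.19  2.13]
total dp [-0.0058  0.0054  0.0081] roll -0.82 n 1 per row [-0.0058  0.0054  0.0081] -0.82
```

Call:
{"fn": "step_arm", "kwargs": {
  "motion": [
    {"dp": [-0.006,0.005,0.003],"roll": -0.8},
    {"dp": [0,0,0.003],"roll": 0},
    {"dp": [0,0,0.002],"roll": 0}
  ]
}}

```text
t: 6.7
tcp_pos: [0.4125, -0.3284, 0.1593]
tool_rot: [[-0.985, 0.172, -0.009], [0.172, 0.985, 0.001], [0.009, -0.0, -1.0]]
contact_force: [0.3, 0.1, -2.8]
opening: 0.0286
```

```bash
python3 to.py .411 -.328 .157 80
```

```text
t 6.7 pos [ 0.4125 -0.3284  0.1593] yaw 80.08 tilt 0.51 open 0.0286 F [ 0.3  0.1 -2.8] q [-0.27  0.18  0.96  1.88 -0.16  1.17  2.14]
total dp [0.0015 0.0002 0.0023] roll 0.08 n 1 per row [0.0015 0.0002 0.0023] 0.08
```

Call:
{"fn": "step_arm", "kwargs": {
  "motion": [
    {"dp": [0,0,0.0015],"roll": 0},
    {"dp": [0,0,0.0015],"roll": 0}
  ]
}}

```text
t: 6.95
tcp_pos: [0.4132, -0.3289, 0.1574]
tool_rot: [[-0.985, 0.172, -0.007], [0.172, 0.985, 0.001], [0.007, -0.001, -1.0]]
contact_force: [-2.4, 1.7, 15.7]
opening: 0.0284
```

```bash
python3 to.py .411 -.328 .157 80
```

```text
t 6.95 pos [ 0.4132 -0.3289  0.1574] yaw 80.09 tilt 0.42 open 0.0284 F [-2.4  1.7 15.7] q [-0.27  0.19  0.96  1.88 -0.16  1.17  2.15]
total dp [0.0023 0.0005 0.0004] roll 0.09 n 1 per row [0.0023 0.0005 0.0004] 0.09
```

Call:
{"fn": "step_arm", "kwargs": {
  "motion": [
    {"dp": [0,0,0],"roll": 0},
    {"dp": [0,0,0],"roll": 0},
    {"dp": [0,0,0],"roll": 0},
    {"dp": [0,0,-0.015],"roll": 0},
    {"dp": [0,0,-0.03],"roll": 0}
  ],
  "hand": -1
}}

```text
t: 7.58
tcp_pos: [0.413, -0.3291, 0.2037]
tool_rot: [[-0.985, 0.173, -0.009], [0.173, 0.985, 0.0], [0.009, -0.001, -1.0]]
contact_force: [0.4, 0.4, 0.3]
opening: 0.0702
```

Call:
{"fn": "step_arm", "kwargs": {
  "motion": [
    {"dp": [0,0,-0.04],"roll": 0},
    {"dp": [0,0,-0.01],"roll": 0}
  ]
}}

```text
t: 7.82
tcp_pos: [0.4137, -0.33, 0.2582]
tool_rot: [[-0.985, 0.174, -0.006], [0.174, 0.985, -0.001], [0.006, -0.002, -1.0]]
contact_force: [-0.0, 0.5, -0.3]
opening: 0.0853
```

```bash
python3 to.py .52 .061 .25 80;  python3 to.py .62 .061 .25 80; cat > look.py <<'E'
import sys
from bench import env
from h import *
a=[]
n=sys.argv[1]
for nm in ("side","top"):
    f=env.grab_frame(nm); np.savez(f"{nm}_{n}.npz",**f); a.append(f["img"][:,:,::-1])
a=[a[0][100:400,200:520],a[1][120:420,240:560]]
cv2.imwrite(f"pics/{n}.png",cv2.resize(np.hstack(a),(800,375),interpolation=cv2.INTER_CUBIC))
E
python3 look.py b2
```

```text
t 7.83 pos [ 0.4137 -0.33    0.2582] yaw 79.99 tilt 0.35 open 0.0853 F [-0.   0.5 -0.3] q [-0.33  0.08  0.98  1.74 -0.06  1.37  2.06]
total dp [-0.0368  0.4035  0.0072] roll -0.01 n 7 per row [-0.0053  0.0576  0.001 ] -0.0
t 7.83 pos [ 0.4137 -0.33    0.2582] yaw 79.99 tilt 0.35 open 0.0853 F [-0.   0.5 -0.3] q [-0.33  0.08  0.98  1.74 -0.06  1.37  2.06]
total dp [-0.1353  0.4209  0.0066] roll -0.01 n 8 per row [-0.0169  0.0526  0.0008] -0.0
```

View pics/b2.png

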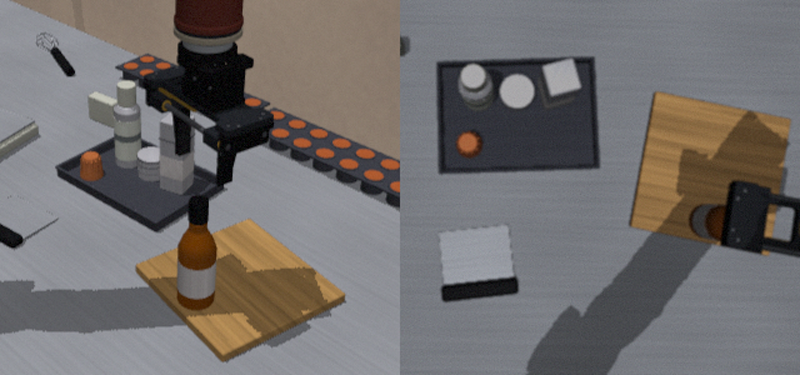

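The bottle stands upright on the near part of the board, at (197,275) in the side half. The can is next.

Call:
{"fn": "step_arm", "kwargs": {
  "motion": [
    {"dp": [-0.012,0.035,0],"roll": 0},
    {"dp": [-0.017,0.052,0],"roll": 0},
    {"dp": [-0.017,0.052,0],"roll": 0},
    {"dp": [-0.017,0.052,0],"roll": 0},
    {"dp": [-0.017,0.052,0],"roll": 0}
  ]
}}

```text
t: 8.55
tcp_pos: [0.5337, -0.1018, 0.2508]
tool_rot: [[-0.983, 0.183, -0.013], [0.183, 0.983, 0.001], [0.013, -0.002, -1.0]]
contact_force: [0.4, 0.1, 0.5]
opening: 0.0867
```

Call:
{"fn": "step_arm", "kwargs": {
  "motion": [
    {"dp": [-0.017,0.052,0],"roll": 0},
    {"dp": [-0.017,0.052,0],"roll": 0},
    {"dp": [-0.014,0.045,0],"roll": 0},
    {"dp": [-0.005,0.015,0],"roll": 0}
  ]
}}

```text
t: 9.05
tcp_pos: [0.6162, 0.0591, 0.2433]
tool_rot: [[-0.984, 0.178, -0.021], [0.178, 0.984, 0.0], [0.021, -0.004, -1.0]]
contact_force: [0.2, -0.2, 0.5]
opening: 0.0871
```

```bash
python3 to.py .62 .061 .14 80
```

```text
t 9.05 pos [0.6162 0.0591 0.2433] yaw 79.73 tilt 1.2 open 0.0871 F [ 0.2 -0.2  0.5] q [-0.7   0.32  0.68  1.52 -0.2   1.39  1.39]
total dp [-0.0056  0.0029  0.1032] roll -0.27 n 2 per row [-0.0028  0.0014  0.0516] -0.14
```

Call:
{"fn": "step_arm", "kwargs": {
  "motion": [
    {"dp": [-0.004,0.002,0.03],"roll": 0},
    {"dp": [-0.001,0,0.03],"roll": 0},
    {"dp": [0,0,0.015],"roll": 0},
    {"dp": [0,0,0],"roll": 0}
  ]
}}

```text
t: 9.55
tcp_pos: [0.6185, 0.0587, 0.163]
tool_rot: [[-0.983, 0.179, -0.025], [0.179, 0.984, -0.003], [0.024, -0.007, -1.0]]
contact_force: [0.9, -0.7, 0.5]
opening: 0.0869
```

```bash
python3 to.py .62 .061 .14 80
```

```text
t 9.55 pos [0.6185 0.0587 0.163 ] yaw 79.68 tilt 1.46 open 0.0869 F [ 0.9 -0.7  0.5] q [-0.68  0.38  0.67  1.62 -0.24  1.25  1.42]
total dp [-0.0016  0.0027  0.023 ] roll -0.32 n 1 per row [-0.0016  0.0027  0.023 ] -0.32
```

Call:
{"fn": "step_arm", "kwargs": {
  "motion": [
    {"dp": [-0.001,0.002,0.012],"roll": 0},
    {"dp": [0,0,0.011],"roll": 0},
    {"dp": [0,0,0],"roll": 0}
  ]
}}

```text
t: 9.93
tcp_pos: [0.6202, 0.0599, 0.1404]
tool_rot: [[-0.983, 0.18, -0.023], [0.18, 0.984, -0.002], [0.022, -0.006, -1.0]]
contact_force: [-0.2, 0.6, 0.1]
opening: 0.0869
```

```bash
python3 to.py .62 .061 .14 80
```

```text
t 9.93 pos [0.6202 0.0599 0.1404] yaw 79.62 tilt 1.32 open 0.0869 F [-0.2  0.6  0.1] q [-0.68  0.4   0.66  1.64 -0.26  1.21  1.43]
total dp [0.0004 0.001  0.0004] roll -0.38 n 1 per row [0.0004 0.001  0.0004] -0.38
```

Call:
{"fn": "step_arm", "kwargs": {
  "motion": [
    {"dp": [0,0.001,0],"roll": 0},
    {"dp": [0,0,0],"roll": 0},
    {"dp": [0,0,0],"roll": 0},
    {"dp": [0,0,0],"roll": 0},
    {"dp": [0,0,0],"roll": 0}
  ],
  "hand": 1
}}

```text
t: 10.55
tcp_pos: [0.6211, 0.0611, 0.1418]
tool_rot: [[-0.983, 0.18, -0.021], [0.18, 0.984, -0.002], [0.02, -0.005, -1.0]]
contact_force: [0.5, 0.1, 0.9]
opening: 0.0452
```

Call:
{"fn": "step_arm", "kwargs": {
  "motion": [
    {"dp": [0,0,0],"roll": 0},
    {"dp": [0,0,0],"roll": 0}
  ]
}}

```text
t: 10.8
tcp_pos: [0.6211, 0.0612, 0.1418]
tool_rot: [[-0.983, 0.18, -0.021], [0.18, 0.984, -0.001], [0.02, -0.005, -1.0]]
contact_force: [0.4, 0.1, 0.2]
opening: 0.0364
```

```bash
python3 to.py .62 .061 .14 80
```

```text
t 10.8 pos [0.6211 0.0612 0.1418] yaw 79.63 tilt 1.2 open 0.0364 F [0.4 0.1 0.2] q [-0.68  0.4   0.66  1.64 -0.26  1.21  1.43]
total dp [ 0.0011 -0.0004  0.0018] roll -0.37 n 1 per row [ 0.0011 -0.0004  0.0018] -0.37
```

Call:
{"fn": "step_arm", "kwargs": {
  "motion": [
    {"dp": [0,0,0],"roll": 0},
    {"dp": [0,0,-0.008],"roll": 0},
    {"dp": [0,0,-0.02],"roll": 0},
    {"dp": [0,0,-0.03],"roll": 0},
    {"dp": [0,0,-0.025],"roll": 0}
  ]
}}

```text
t: 11.42
tcp_pos: [0.6217, 0.061, 0.228]
tool_rot: [[-0.983, 0.18, -0.024], [0.181, 0.984, -0.003], [0.023, -0.007, -1.0]]
contact_force: [0.2, 0.8, -1.6]
opening: 0.0363
```

```bash
python3 to.py .53 .0 .23 80; python3 to.py .4947 -.343 .23 80
```

```text
t 11.43 pos [0.6217 0.061  0.228 ] yaw 79.61 tilt 1.4 open 0.0363 F [ 0.2  0.8 -1.6] q [-0.69  0.34  0.68  1.53 -0.22  1.37  1.4 ]
total dp [ 0.0792 -0.0766  0.0004] roll -0.39 n 2 per row [ 0.0396 -0.0383  0.0002] -0.2
t 11.43 pos [0.6217 0.061  0.228 ] yaw 79.61 tilt 1.4 open 0.0363 F [ 0.2  0.8 -1.6] q [-0.69  0.34  0.68  1.53 -0.22  1.37  1.4 ]
total dp [ 0.052  -0.4203  0.0022] roll -0.39 n 8 per row [ 0.0065 -0.0525  0.0003] -0.05
```

Call:
{"fn": "step_arm", "kwargs": {
  "motion": [
    {"dp": [0.022,-0.02,0],"roll": 0},
    {"dp": [0.032,-0.03,0],"roll": 0},
    {"dp": [0.03,-0.028,0],"roll": 0},
    {"dp": [0.003,-0.03,0],"roll": 0},
    {"dp": [-0.005,-0.04,0],"roll": 0}
  ]
}}

```text
t: 12.05
tcp_pos: [0.5143, -0.071, 0.2395]
tool_rot: [[-0.984, 0.176, -0.014], [0.176, 0.984, 0.002], [0.014, -0.001, -1.0]]
contact_force: [0.7, 0.8, -2.7]
opening: 0.0362
```

```bash
python3 to.py .4947 -.343 .23 80
```

```text
t 12.05 pos [ 0.5143 -0.071   0.2395] yaw 79.85 tilt 0.82 open 0.0362 F [ 0.7  0.8 -2.7] q [-0.68  0.06  0.78  1.77 -0.04  1.34  1.5 ]
total dp [-0.0288 -0.2712  0.0094] roll -0.15 n 5 per row [-0.0058 -0.0542  0.0019] -0.03
```

Call:
{"fn": "step_arm", "kwargs": {
  "motion": [
    {"dp": [-0.004,-0.04,0.001],"roll": 0},
    {"dp": [-0.004,-0.04,0.001],"roll": 0},
    {"dp": [-0.005,-0.045,0.001],"roll": 0},
    {"dp": [-0.005,-0.045,0.001],"roll": 0},
    {"dp": [-0.005,-0.04,0.001],"roll": 0}
  ]
}}

```text
t: 12.68
tcp_pos: [0.4995, -0.2894, 0.2419]
tool_rot: [[-0.984, 0.176, -0.005], [0.176, 0.984, 0.004], [0.005, 0.004, -1.0]]
contact_force: [0.8, 0.0, -2.0]
opening: 0.0361
```

Call:
{"fn": "step_arm", "kwargs": {
  "motion": [
    {"dp": [-0.005,-0.04,0.001],"roll": 0},
    {"dp": [0,-0.02,0],"roll": 0},
    {"dp": [0,0,0],"roll": 0}
  ]
}}

```text
t: 13.05
tcp_pos: [0.4921, -0.3556, 0.2448]
tool_rot: [[-0.983, 0.182, -0.002], [0.182, 0.983, 0.002], [0.003, 0.002, -1.0]]
contact_force: [0.0, -0.2, -2.6]
opening: 0.0363
```

```bash
python3 to.py .4947 -.343 .156 80
```

```text
t 13.05 pos [ 0.4921 -0.3556  0.2448] yaw 79.53 tilt 0.18 open 0.0363 F [ 0.  -0.2 -2.6] q [-0.19  0.33  0.95  1.58 -0.27  1.38  2.17]
total dp [-0.0005  0.0128  0.0888] roll -0.47 n 2 per row [-0.0003  0.0064  0.0444] -0.24
```

Call:
{"fn": "step_arm", "kwargs": {
  "motion": [
    {"dp": [-0.001,0.01,0.025],"roll": -0.4},
    {"dp": [0,0.002,0.03],"roll": 0},
    {"dp": [0,0,0.018],"roll": 0},
    {"dp": [0,0,0],"roll": 0}
  ]
}}

```text
t: 13.55
tcp_pos: [0.4977, -0.3407, 0.1735]
tool_rot: [[-0.985, 0.172, 0.002], [0.172, 0.985, 0.003], [-0.001, 0.003, -1.0]]
contact_force: [-0.2, -0.0, -2.3]
opening: 0.0363
```

```bash
python3 to.py .4947 -.343 .156 80
```

```text
t 13.55 pos [ 0.4977 -0.3407  0.1735] yaw 80.12 tilt 0.22 open 0.0363 F [-0.2 -0.  -2.3] q [-0.2   0.37  0.92  1.68 -0.31  1.24  2.19]
total dp [ 0.0026 -0.0029  0.0175] roll 0.12 n 1 per row [ 0.0026 -0.0029  0.0175] 0.12
```

Call:
{"fn": "step_arm", "kwargs": {
  "motion": [
    {"dp": [0.002,-0.002,0.008],"roll": 0},
    {"dp": [0,0,0.004],"roll": 0},
    {"dp": [0,0,0.002],"roll": 0}
  ]
}}

```text
t: 13.92
tcp_pos: [0.4964, -0.343, 0.1611]
tool_rot: [[-0.985, 0.171, 0.005], [0.171, 0.985, 0.002], [-0.005, 0.003, -1.0]]
contact_force: [-0.1, -0.4, -2.4]
opening: 0.0365
```

```bash
python3 to.py .4947 -.343 .156 80
```

```text
t 13.93 pos [ 0.4964 -0.343   0.1611] yaw 80.13 tilt 0.31 open 0.0365 F [-0.1 -0.4 -2.4] q [-0.19  0.38  0.91  1.7  -0.32  1.22  2.2 ]
total dp [ 0.0017 -0.0003  0.0051] roll 0.13 n 1 per row [ 0.0017 -0.0003  0.0051] 0.13
```

Call:
{"fn": "step_arm", "kwargs": {
  "motion": [
    {"dp": [0,0,0.003],"roll": 0},
    {"dp": [0,0,0.002],"roll": 0},
    {"dp": [0,0,0.0015],"roll": 0}
  ]
}}

```text
t: 14.3
tcp_pos: [0.4977, -0.3437, 0.156]
tool_rot: [[-0.985, 0.171, 0.008], [0.171, 0.985, 0.001], [-0.008, 0.002, -1.0]]
contact_force: [0.8, 2.0, 13.3]
opening: 0.0364
```

```bash
python3 to.py .4947 -.343 .156 80
```

```text
t 14.3 pos [ 0.4977 -0.3437  0.156 ] yaw 80.13 tilt 0.47 open 0.0364 F [ 0.8  2.  13.3] q [-0.18  0.38  0.91  1.71 -0.33  1.2   2.21]
total dp [ 0.0031  0.0002 -0.    ] roll 0.13 n 1 per row [ 0.0031  0.0002 -0.    ] 0.13
```

Call:
{"fn": "step_arm", "kwargs": {
  "motion": [
    {"dp": [0,0,0],"roll": 0},
    {"dp": [0,0,0],"roll": 0},
    {"dp": [0,0,0],"roll": 0},
    {"dp": [0,0,-0.015],"roll": 0},
    {"dp": [0,0,-0.035],"roll": 0}
  ],
  "hand": -1
}}

```text
t: 14.92
tcp_pos: [0.4965, -0.3433, 0.2066]
tool_rot: [[-0.985, 0.172, 0.005], [0.172, 0.985, 0.002], [-0.005, 0.003, -1.0]]
contact_force: [0.0, 0.9, 0.4]
opening: 0.0782
```

Call:
{"fn": "step_arm", "kwargs": {
  "motion": [
    {"dp": [0,0,-0.035],"roll": 0},
    {"dp": [0,0,0],"roll": 0}
  ]
}}

```text
t: 15.18
tcp_pos: [0.497, -0.3448, 0.2469]
tool_rot: [[-0.985, 0.172, 0.01], [0.172, 0.985, -0.001], [-0.01, 0.001, -1.0]]
contact_force: [0.8, 0.3, -0.4]
opening: 0.0862
```

```bash
python3 to.py .6255 -.072 .23 106.5; python3 look.py b3
```

```text
t 15.18 pos [ 0.497  -0.3448  0.2469] yaw 80.07 tilt 0.55 open 0.0862 F [ 0.8  0.3 -0.4] q [-0.22  0.31  0.95  1.59 -0.26  1.37  2.16]
total dp [-0.0794  0.2908  0.018 ] roll -26.43 n 5 per row [-0.0159  0.0582  0.0036] -5.29
```

View pics/b3.png

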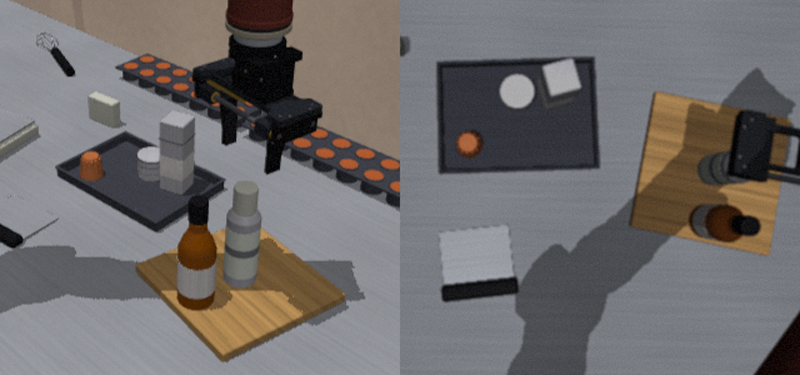

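Bottle and can both stand upright on the board. Next is the canister, turning the jaw to 106.5°.

Call:
{"fn": "step_arm", "kwargs": {
  "motion": [
    {"dp": [-0.012,0.035,0],"roll": 0},
    {"dp": [-0.014,0.052,0.002],"roll": -5},
    {"dp": [-0.01,0.052,0.002],"roll": -6},
    {"dp": [-0.004,0.052,0.002],"roll": -6},
    {"dp": [0,0.045,0.002],"roll": -6}
  ]
}}

```text
t: 15.9
tcp_pos: [0.5466, -0.1115, 0.2317]
tool_rot: [[-0.973, -0.23, -0.001], [-0.23, 0.973, -0.001], [0.001, -0.001, -1.0]]
contact_force: [0.4, 0.6, 0.1]
opening: 0.0869
```

```bash
python3 to.py .6255 -.072 .23 106.5
```

```text
t 15.9 pos [ 0.5466 -0.1115  0.2317] yaw 103.3 tilt 0.09 open 0.0869 F [0.4 0.6 0.1] q [-0.59  0.17  0.8   1.71 -0.12  1.32  2.04]
total dp [-0.0859  0.0203  0.0015] roll -3.2 n 2 per row [-0.0429  0.0101  0.0008] -1.6
```

Call:
{"fn": "step_arm", "kwargs": {
  "motion": [
    {"dp": [-0.03,0.007,0],"roll": -1},
    {"dp": [-0.032,0.007,0],"roll": -1},
    {"dp": [-0.02,0.005,0],"roll": -1},
    {"dp": [0,0,0],"roll": 0}
  ]
}}

```text
t: 16.4
tcp_pos: [0.6206, -0.0646, 0.2269]
tool_rot: [[-0.956, -0.292, -0.009], [-0.292, 0.956, 0.002], [0.008, 0.005, -1.0]]
contact_force: [-0.2, -0.6, -0.1]
opening: 0.0869
```

```bash
python3 to.py .6255 -.072 .117 106.5
```

```text
t 16.4 pos [ 0.6206 -0.0646  0.2269] yaw 106.98 tilt 0.51 open 0.0869 F [-0.2 -0.6 -0.1] q [-0.56  0.34  0.76  1.55 -0.24  1.35  2.1 ]
total dp [-0.0033 -0.009   0.1099] roll 0.48 n 2 per row [-0.0017 -0.0045  0.0549] 0.24
```

Call:
{"fn": "step_arm", "kwargs": {
  "motion": [
    {"dp": [-0.003,-0.009,0.025],"roll": 0},
    {"dp": [0,0,0.02],"roll": 0},
    {"dp": [0,0,0],"roll": 0}
  ]
}}

```text
t: 16.77
tcp_pos: [0.6232, -0.074, 0.1793]
tool_rot: [[-0.957, -0.289, -0.012], [-0.289, 0.957, 0.002], [0.011, 0.005, -1.0]]
contact_force: [0.8, 0.1, -0.2]
opening: 0.0868
```

```bash
python3 to.py .6255 -.072 .117 106.5
```

```text
t 16.77 pos [ 0.6232 -0.074   0.1793] yaw 106.8 tilt 0.67 open 0.0868 F [ 0.8  0.1 -0.2] q [-0.53  0.39  0.75  1.6  -0.27  1.27  2.13]
total dp [-0.0035  0.0009  0.0623] roll 0.3 n 2 per row [-0.0017  0.0004  0.0311] 0.15
```

Call:
{"fn": "step_arm", "kwargs": {
  "motion": [
    {"dp": [-0.002,0.001,0.02],"roll": 0},
    {"dp": [0,0,0.022],"roll": 0},
    {"dp": [0,0,0.015],"roll": 0},
    {"dp": [0,0,0],"roll": 0}
  ]
}}

```text
t: 17.27
tcp_pos: [0.624, -0.0718, 0.1203]
tool_rot: [[-0.957, -0.289, -0.01], [-0.289, 0.957, 0.003], [0.009, 0.006, -1.0]]
contact_force: [0.2, -0.2, -0.0]
opening: 0.0868
```

```bash
python3 to.py .6255 -.072 .117 106.5
```

```text
t 17.27 pos [ 0.624  -0.0718  0.1203] yaw 106.78 tilt 0.61 open 0.0868 F [ 0.2 -0.2 -0. ] q [-0.51  0.44  0.72  1.66 -0.31  1.17  2.16]
total dp [-0.0014 -0.0007  0.0033] roll 0.28 n 1 per row [-0.0014 -0.0007  0.0033] 0.28
```

Call:
{"fn": "step_arm", "kwargs": {
  "motion": [
    {"dp": [-0.001,-0.001,0.003],"roll": 0},
    {"dp": [0,0,0],"roll": 0},
    {"dp": [0,0,0],"roll": 0},
    {"dp": [0,0,0],"roll": 0},
    {"dp": [0,0,0],"roll": 0}
  ],
  "hand": 1
}}

```text
t: 17.9
tcp_pos: [0.6265, -0.0726, 0.1192]
tool_rot: [[-0.957, -0.289, -0.007], [-0.289, 0.957, 0.003], [0.006, 0.005, -1.0]]
contact_force: [0.5, 0.0, -0.6]
opening: 0.0499
```

```bash
python3 to.py .6255 -.072 .117 106.5
```

```text
t 17.9 pos [ 0.6265 -0.0726  0.1192] yaw 106.78 tilt 0.45 open 0.0499 F [ 0.5  0.  -0.6] q [-0.51  0.44  0.72  1.66 -0.32  1.16  2.16]
total dp [0.0008 0.0009 0.0022] roll 0.28 n 1 per row [0.0008 0.0009 0.0022] 0.28
```

Call:
{"fn": "step_arm", "kwargs": {
  "motion": [
    {"dp": [0,0,0],"roll": 0},
    {"dp": [0,0,-0.008],"roll": 0},
    {"dp": [0,0,-0.02],"roll": 0},
    {"dp": [0,0,-0.03],"roll": 0},
    {"dp": [0,0,-0.02],"roll": 0}
  ]
}}

```text
t: 18.52
tcp_pos: [0.6262, -0.073, 0.2011]
tool_rot: [[-0.958, -0.288, -0.01], [-0.288, 0.958, 0.002], [0.008, 0.005, -1.0]]
contact_force: [0.0, 0.1, -2.2]
opening: 0.05
```

```bash
python3 to.py .585 -.359 .2 80
```

```text
t 18.52 pos [ 0.6262 -0.073   0.2011] yaw 106.75 tilt 0.56 open 0.05 F [ 0.   0.1 -2.2] q [-0.53  0.38  0.75  1.57 -0.27  1.31  2.12]
total dp [ 0.1219 -0.262   0.0007] roll 26.75 n 5 per row [ 0.0244 -0.0524  0.0001] 5.35
```

Call:
{"fn": "step_arm", "kwargs": {
  "motion": [
    {"dp": [0.01,-0.025,0],"roll": 3},
    {"dp": [0.015,-0.037,0],"roll": 5},
    {"dp": [0.01,-0.038,0],"roll": 6},
    {"dp": [0.007,-0.04,0],"roll": 6},
    {"dp": [0.003,-0.04,0],"roll": 5}
  ]
}}

```text
t: 19.15
tcp_pos: [0.603, -0.2641, 0.2067]
tool_rot: [[-0.988, 0.157, -0.003], [0.157, 0.988, 0.003], [0.004, 0.002, -1.0]]
contact_force: [-0.1, -0.2, -2.4]
opening: 0.0499
```

```bash
python3 to.py .585 -.359 .2 80
```

```text
t 19.15 pos [ 0.603  -0.2641  0.2067] yaw 80.97 tilt 0.25 open 0.0499 F [-0.1 -0.2 -2.4] q [-0.28  0.47  0.88  1.49 -0.37  1.35  2.04]
total dp [ 0.0029 -0.0965  0.0065] roll 0.97 n 2 per row [ 0.0015 -0.0483  0.0032] 0.49
```

Call:
{"fn": "step_arm", "kwargs": {
  "motion": [
    {"dp": [0.001,-0.035,0.001],"roll": 0.5},
    {"dp": [0.001,-0.035,0.001],"roll": 0.3},
    {"dp": [0,-0.018,0.001],"roll": 0},
    {"dp": [0,0,0],"roll": 0}
  ]
}}

```text
t: 19.65
tcp_pos: [0.5801, -0.3625, 0.2056]
tool_rot: [[-0.982, 0.187, -0.005], [0.187, 0.982, -0.002], [0.005, -0.002, -1.0]]
contact_force: [0.3, -0.3, -2.6]
opening: 0.0496
```

```bash
python3 to.py .582 -.358 .134 80
```

```text
t 19.65 pos [ 0.5801 -0.3625  0.2056] yaw 79.22 tilt 0.31 open 0.0496 F [ 0.3 -0.3 -2.6] q [-0.1   0.53  0.88  1.42 -0.41  1.38  2.17]
total dp [-0.0013  0.005   0.0716] roll -0.78 n 2 per row [-0.0007  0.0025  0.0358] -0.39
```

Call:
{"fn": "step_arm", "kwargs": {
  "motion": [
    {"dp": [-0.001,0.004,0.02],"roll": -0.7},
    {"dp": [0,0,0.025],"roll": 0},
    {"dp": [0,0,0.013],"roll": 0},
    {"dp": [0,0,0],"roll": 0}
  ]
}}

```text
t: 20.15
tcp_pos: [0.5829, -0.354, 0.1432]
tool_rot: [[-0.985, 0.17, -0.006], [0.17, 0.985, 0.001], [0.006, 0.0, -1.0]]
contact_force: [0.5, 0.1, -1.2]
opening: 0.0497
```

```bash
python3 to.py .582 -.358 .133 80
```

```text
t 20.15 pos [ 0.5829 -0.354   0.1432] yaw 80.22 tilt 0.35 open 0.0497 F [ 0.5  0.1 -1.2] q [-0.1   0.57  0.85  1.5  -0.44  1.27  2.2 ]
total dp [ 0.0001 -0.0041  0.0102] roll 0.22 n 1 per row [ 0.0001 -0.0041  0.0102] 0.22
```

Call:
{"fn": "step_arm", "kwargs": {
  "motion": [
    {"dp": [0,-0.003,0.004],"roll": 0},
    {"dp": [0,0,0.003],"roll": 0},
    {"dp": [0,0,0.002],"roll": 0},
    {"dp": [0,0,0.0015],"roll": 0}
  ]
}}

```text
t: 20.65
tcp_pos: [0.5834, -0.3572, 0.1339]
tool_rot: [[-0.986, 0.169, -0.004], [0.169, 0.986, 0.0], [0.004, -0.001, -1.0]]
contact_force: [0.0, -0.5, -1.9]
opening: 0.0496
```

```bash
python3 to.py .582 -.358 .133 80
```

```text
t 20.65 pos [ 0.5834 -0.3572  0.1339] yaw 80.27 tilt 0.21 open 0.0496 F [ 0.  -0.5 -1.9] q [-0.1   0.58  0.84  1.51 -0.44  1.25  2.21]
total dp [ 0.0012 -0.0011  0.0009] roll 0.27 n 1 per row [ 0.0012 -0.0011  0.0009] 0.27
```

Call:
{"fn": "step_arm", "kwargs": {
  "motion": [
    {"dp": [0,0,0.0015],"roll": 0},
    {"dp": [0,0,0.0012],"roll": 0}
  ]
}}

```text
t: 20.9
tcp_pos: [0.5843, -0.3574, 0.1331]
tool_rot: [[-0.986, 0.169, -0.001], [0.169, 0.986, -0.0], [0.001, -0.0, -1.0]]
contact_force: [-2.6, 2.9, 10.5]
opening: 0.0496
```

Call:
{"fn": "step_arm", "kwargs": {
  "motion": [
    {"dp": [0,0,0],"roll": 0},
    {"dp": [0,0,0],"roll": 0},
    {"dp": [0,0,0],"roll": 0},
    {"dp": [0,0,-0.015],"roll": 0},
    {"dp": [0,0,-0.035],"roll": 0}
  ],
  "hand": -1
}}

```text
t: 21.52
tcp_pos: [0.5835, -0.3568, 0.1833]
tool_rot: [[-0.986, 0.169, -0.004], [0.169, 0.986, 0.001], [0.004, 0.0, -1.0]]
contact_force: [1.4, 0.6, 0.8]
opening: 0.0852
```

Call:
{"fn": "step_arm", "kwargs": {
  "motion": [
    {"dp": [0,0,-0.03],"roll": 0},
    {"dp": [0,0,0],"roll": 0}
  ]
}}

```text
t: 21.78
tcp_pos: [0.5845, -0.3584, 0.219]
tool_rot: [[-0.986, 0.169, 0.001], [0.169, 0.986, -0.002], [-0.001, -0.002, -1.0]]
contact_force: [-0.6, 0.5, -0.7]
opening: 0.0868
```

```bash
python3 to.py .6235 -.006 .15 92.8; python3 look.py b4
```

```text
t 21.77 pos [ 0.5845 -0.3584  0.219 ] yaw 80.24 tilt 0.13 open 0.0868 F [-0.6  0.5 -0.7] q [-0.11  0.52  0.88  1.41 -0.4   1.4   2.17]
total dp [0.0214 0.354  0.0683] roll -12.56 n 6 per row [0.0036 0.059  0.0114] -2.09
```

View pics/b4.png

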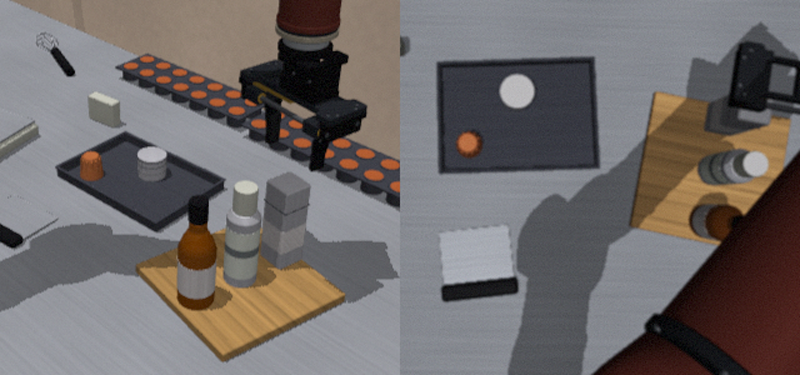

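All three stand upright on the board, with the tin alone in the tray at (152,163) in the side half. I re-measure the tin before grasping it.

```bash
python3 - <<'E'
from h import *
f=load("top_b4.npz"); im=f["img"]; m=(im.max(2)>135).astype(np.uint8); m[:, :270]=0;m[:,390:]=0;m[:165]=0;m[250:]=0
k,l,s,c=cv2.connectedComponentsWithStats(m,connectivity=4)
i=1+s[1:,4].argmax(); print(s[i],c[i],ray(f,c[i],.05))
g=load("side_b4.npz");im=g["img"][:,:,::-1]
cv2.imwrite("pics/s4.png",cv2.resize(im[200:260,280:360],None,fx=8,fy=8,interpolation=cv2.INTER_CUBIC))
E
```

```text
[320 180  27  26 567] [333.10758377 192.51322751] [[ 0.62349699 -0.00529776  0.05      ]]
```

View pics/s4.png

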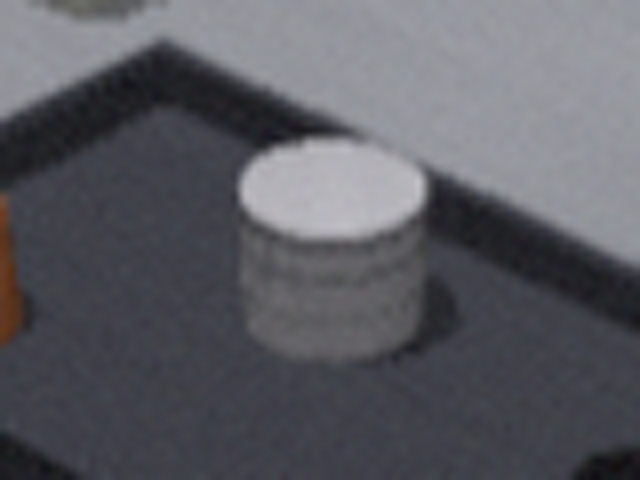

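Call:
{"fn": "step_arm", "kwargs": {
  "motion": [
    {"dp": [0.002,0.03,0],"roll": -2},
    {"dp": [0.002,0.045,0],"roll": -2},
    {"dp": [0.002,0.05,0],"roll": -2},
    {"dp": [0.003,0.05,0],"roll": -2},
    {"dp": [0.003,0.05,0],"roll": -2}
  ]
}}

```text
t: 22.5
tcp_pos: [0.5891, -0.1301, 0.2106]
tool_rot: [[-1.0, -0.002, -0.011], [-0.002, 1.0, -0.001], [0.011, -0.001, -1.0]]
contact_force: [0.2, -0.1, 0.3]
opening: 0.0869
```

```bash
python3 to.py .6235 -.006 .15 92.8
```

```text
t 22.5 pos [ 0.5891 -0.1301  0.2106] yaw 90.1 tilt 0.62 open 0.0869 F [ 0.2 -0.1  0.3] q [-0.54  0.33  0.86  1.63 -0.25  1.32  1.93]
total dp [-0.0352  0.1241  0.06  ] roll -2.7 n 3 per row [-0.0117  0.0414  0.02  ] -0.9
```

Call:
{"fn": "step_arm", "kwargs": {
  "motion": [
    {"dp": [-0.012,0.038,0.01],"roll": -1},
    {"dp": [-0.012,0.04,0.015],"roll": -1},
    {"dp": [-0.01,0.036,0.015],"roll": -1},
    {"dp": [0,0.008,0.01],"roll": 0},
    {"dp": [0,0,0],"roll": 0}
  ]
}}

```text
t: 23.12
tcp_pos: [0.6179, 0.0026, 0.1544]
tool_rot: [[-0.998, -0.063, -0.017], [-0.063, 0.998, -0.001], [0.017, 0.0, -1.0]]
contact_force: [-0.6, -1.3, 1.0]
opening: 0.0871
```

```bash
python3 to.py .6235 -.0055 .018 92.8; python3 -c "
from h import *
print(ray(load('side_b4.npz'),[(334.5)/8-.5+280,190.5/8-.5+200],.05))"
```

```text
t 23.12 pos [0.6179 0.0026 0.1544] yaw 93.64 tilt 0.95 open 0.0871 F [-0.6 -1.3  1. ] q [-0.68  0.4   0.78  1.65 -0.29  1.23  1.8 ]
total dp [-0.0073 -0.0085  0.1363] roll 0.84 n 3 per row [-0.0024 -0.0028  0.0454] 0.28
[[ 0.62256912 -0.00714926  0.05      ]]
```

Call:
{"fn": "step_arm", "kwargs": {
  "motion": [
    {"dp": [-0.006,-0.008,0.03],"roll": 0.5},
    {"dp": [0,0,0.035],"roll": 0},
    {"dp": [0,0,0.015],"roll": 0},
    {"dp": [0,0,0],"roll": 0}
  ]
}}

```text
t: 23.62
tcp_pos: [0.6242, -0.0116, 0.0748]
tool_rot: [[-0.999, -0.047, -0.013], [-0.047, 0.999, -0.003], [0.014, -0.002, -1.0]]
contact_force: [0.0, -0.5, 0.6]
opening: 0.087
```

```bash
python3 to.py .6233 -.006 .017 92.8
```

```text
t 23.62 pos [ 0.6242 -0.0116  0.0748] yaw 92.7 tilt 0.78 open 0.087 F [ 0.  -0.5  0.6] q [-0.62  0.49  0.74  1.71 -0.36  1.09  1.85]
total dp [-0.0002  0.0057  0.0577] roll -0.1 n 1 per row [-0.0002  0.0057  0.0577] -0.1
```

Call:
{"fn": "step_arm", "kwargs": {
  "motion": [
    {"dp": [0,0.005,0.01],"roll": 0},
    {"dp": [0,0,0.02],"roll": 0},
    {"dp": [0,0,0.018],"roll": 0},
    {"dp": [0,0,0.006],"roll": 0}
  ]
}}

```text
t: 24.12
tcp_pos: [0.6249, -0.0064, 0.0199]
tool_rot: [[-0.999, -0.047, -0.01], [-0.047, 0.999, -0.002], [0.01, -0.001, -1.0]]
contact_force: [-1.2, 0.6, -0.1]
opening: 0.0872
```

```bash
python3 to.py .6233 -.006 .017 92.8
```

```text
t 24.12 pos [ 0.6249 -0.0064  0.0199] yaw 92.71 tilt 0.56 open 0.0872 F [-1.2  0.6 -0.1] q [-0.6   0.56  0.7   1.75 -0.42  1.    1.88]
total dp [0.0016 0.0005 0.0029] roll -0.09 n 1 per row [0.0016 0.0005 0.0029] -0.09
```

Call:
{"fn": "step_arm", "kwargs": {
  "motion": [
    {"dp": [0.001,0,0.002],"roll": 0},
    {"dp": [0,0,0],"roll": 0},
    {"dp": [0,0,0],"roll": 0},
    {"dp": [0,0,0],"roll": 0},
    {"dp": [0,0,0],"roll": 0}
  ],
  "hand": 1
}}

```text
t: 24.75
tcp_pos: [0.6243, -0.0066, 0.0183]
tool_rot: [[-0.999, -0.047, -0.009], [-0.047, 0.999, -0.002], [0.009, -0.001, -1.0]]
contact_force: [-0.3, 0.3, -1.2]
opening: 0.0562
```

```bash
python3 to.py .6233 -.006 .017 92.8
```

```text
t 24.75 pos [ 0.6243 -0.0066  0.0183] yaw 92.7 tilt 0.52 open 0.0562 F [-0.3  0.3 -1.2] q [-0.6   0.56  0.7   1.75 -0.42  0.99  1.88]
total dp [0.0009 0.0007 0.0013] roll -0.1 n 1 per row [0.0009 0.0007 0.0013] -0.1
```

Call:
{"fn": "step_arm", "kwargs": {
  "motion": [
    {"dp": [0,0,0],"roll": 0},
    {"dp": [0,0,-0.008],"roll": 0},
    {"dp": [0,0,-0.025],"roll": 0},
    {"dp": [0,0,-0.035],"roll": 0},
    {"dp": [0,0,-0.04],"roll": 0}
  ]
}}

```text
t: 25.38
tcp_pos: [0.6232, -0.0066, 0.1276]
tool_rot: [[-0.999, -0.047, -0.014], [-0.047, 0.999, -0.003], [0.014, -0.002, -1.0]]
contact_force: [0.3, 0.1, -0.3]
opening: 0.0567
```

```bash
python3 to.py .472 .341 .13 92.8; python3 - <<'E'
from h import *
f=load("top0.npz"); im=f["img"][:,:,::-1]
# housing mask: bright warm white; plate bluish grey
b,g,r=[im[...,i].astype(int) for i in range(3)]
c=im[215:335,115:235].astype(int)
for p in [(150,250),(170,260),(190,315),(150,310),(222,215),(230,260),(140,225)]: print(p,im[p[1],p[0]])
E
```

```text
t 25.38 pos [ 0.6232 -0.0066  0.1276] yaw 92.67 tilt 0.84 open 0.0567 F [ 0.3  0.1 -0.3] q [-0.65  0.44  0.77  1.67 -0.32  1.18  1.81]
total dp [ 0.1348  0.3542 -0.0013] roll -0.13 n 6 per row [ 0.0225  0.059  -0.0002] -0.02
(150, 250) [143 134 131]
(170, 260) [144 138 134]
(190, 315) [74 71 74]
(150, 310) [164 160 163]
(222, 215) [128 121 121]
(230, 260) [127 121 117]
(140, 225) [130 123 121]
```

```bash
python3 look.py b5; python3 - <<'E'
from h import *
g=load("side0.npz");im=g["img"][:,:,::-1]
a=cv2.resize(im[170:250,125:245],None,fx=6,fy=6,interpolation=cv2.INTER_CUBIC)
cv2.imwrite("pics/ss.png",cv2.convertScaleAbs(a,alpha=1.4,beta=-40))
E
```

```text
(no output)
```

View pics/b5.png

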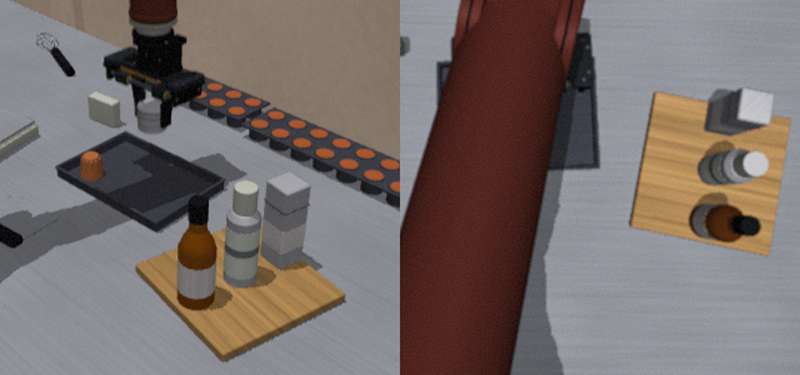

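View pics/ss.png

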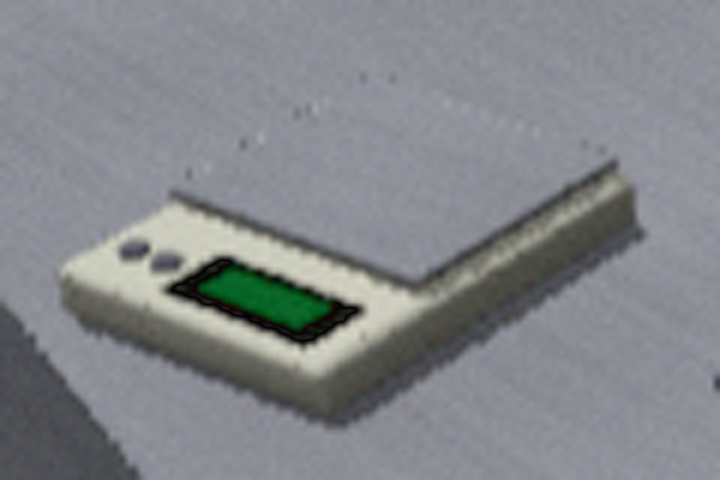

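The tin is held in the air at (152,115), and the three on the board are upright. Plate corners in the scale crop: (172,192), (422,280), (617,160), (372,77).

```bash
python3 - <<'E'
from h import *
g=load("side0.npz")
c=ray(g,(np.array([(172,192),(422,280),(617,160),(372,77)])+.5)/6-.5+[125,170],.04)
print(c.round(4).tolist(),np.linalg.norm(c-np.roll(c,1,0),axis=1),c.mean(0))
E
```

```text
[[0.3899, 0.3931, 0.04], [0.427, 0.2516, 0.04], [0.5487, 0.2805, 0.04], [0.514, 0.4257, 0.04]] [0.12836589 0.14623662 0.12518392 0.1492978 ] [0.46990428 0.33774331 0.04      ]
```

Call:
{"fn": "step_arm", "kwargs": {
  "motion": [
    {"dp": [0.012,0.03,0],"roll": 0},
    {"dp": [0.017,0.045,0],"roll": 0},
    {"dp": [0.017,0.045,0],"roll": 0},
    {"dp": [0.017,0.045,0],"roll": 0},
    {"dp": [0.017,0.045,0],"roll": 0}
  ]
}}

```text
t: 26.1
tcp_pos: [0.5359, 0.1994, 0.1325]
tool_rot: [[-0.999, -0.037, -0.004], [-0.037, 0.999, -0.003], [0.004, -0.003, -1.0]]
contact_force: [-0.3, -0.1, -1.4]
opening: 0.0565
```

```bash
python3 to.py .472 .341 .13 92.8
```

```text
t 26.1 pos [0.5359 0.1994 0.1325] yaw 92.13 tilt 0.26 open 0.0565 F [-0.3 -0.1 -1.4] q [-1.06  0.29  0.74  1.8  -0.22  1.14  1.36]
total dp [0.0586 0.1439 0.0023] roll -0.67 n 3 per row [0.0195 0.048  0.0008] -0.22
```

Call:
{"fn": "step_arm", "kwargs": {
  "motion": [
    {"dp": [0.016,0.038,0],"roll": 0},
    {"dp": [0.017,0.04,0],"roll": 0},
    {"dp": [0.015,0.036,0],"roll": 0},
    {"dp": [0.005,0.012,0],"roll": 0},
    {"dp": [0,0,0],"roll": 0}
  ]
}}

```text
t: 26.72
tcp_pos: [0.4733, 0.3304, 0.1319]
tool_rot: [[-0.999, -0.043, -0.005], [-0.043, 0.999, -0.002], [0.005, -0.002, -1.0]]
contact_force: [0.5, -0.8, -0.7]
opening: 0.0565
```

```bash
python3 to.py .471 .3395 .055 92.8
```

```text
t 26.73 pos [0.4733 0.3304 0.1319] yaw 92.48 tilt 0.29 open 0.0565 F [ 0.5 -0.8 -0.7] q [-1.25  0.3   0.68  1.78 -0.2   1.14  1.1 ]
total dp [0.0015 0.0094 0.0769] roll -0.32 n 2 per row [0.0008 0.0047 0.0384] -0.16
```

Call:
{"fn": "step_arm", "kwargs": {
  "motion": [
    {"dp": [0.001,0.009,0.02],"roll": 0},
    {"dp": [0,0,0.025],"roll": 0},
    {"dp": [0,0,0.015],"roll": 0},
    {"dp": [0,0,0],"roll": 0}
  ]
}}

```text
t: 27.22
tcp_pos: [0.4736, 0.3351, 0.0672]
tool_rot: [[-0.999, -0.037, -0.005], [-0.037, 0.999, -0.004], [0.005, -0.004, -1.0]]
contact_force: [-0.6, 0.4, -0.2]
opening: 0.0563
```

```bash
python3 to.py .471 .3395 .0545 92.8
```

```text
t 27.23 pos [0.4736 0.3351 0.0672] yaw 92.1 tilt 0.36 open 0.0563 F [-0.6  0.4 -0.2] q [-1.22  0.38  0.65  1.83 -0.27  1.02  1.14]
total dp [0.0024 0.0045 0.0127] roll -0.7 n 1 per row [0.0024 0.0045 0.0127] -0.7
```

Call:
{"fn": "step_arm", "kwargs": {
  "motion": [
    {"dp": [0.002,0.005,0.004],"roll": 0},
    {"dp": [0,0,0.004],"roll": 0},
    {"dp": [0,0,0.002],"roll": 0}
  ]
}}

```text
t: 27.6
tcp_pos: [0.4723, 0.3406, 0.0579]
tool_rot: [[-0.999, -0.036, -0.003], [-0.036, 0.999, -0.003], [0.003, -0.003, -1.0]]
contact_force: [0.0, 0.6, -1.4]
opening: 0.0561
```

```bash
python3 to.py .471 .3395 .0545 92.8
```

```text
t 27.6 pos [0.4723 0.3406 0.0579] yaw 92.05 tilt 0.24 open 0.0561 F [ 0.   0.6 -1.4] q [-1.23  0.4   0.64  1.84 -0.28  1.    1.14]
total dp [ 0.0013 -0.0011  0.0034] roll -0.75 n 1 per row [ 0.0013 -0.0011  0.0034] -0.75
```

Call:
{"fn": "step_arm", "kwargs": {
  "motion": [
    {"dp": [0.001,-0.001,0.002],"roll": 0},
    {"dp": [0,0,0.0015],"roll": 0},
    {"dp": [0,0,0.001],"roll": 0}
  ]
}}

```text
t: 27.98
tcp_pos: [0.4717, 0.3398, 0.054]
tool_rot: [[-0.999, -0.036, -0.002], [-0.036, 0.999, -0.002], [0.002, -0.002, -1.0]]
contact_force: [-2.8, -2.6, 10.7]
opening: 0.0559
```

```bash
python3 to.py .471 .3395 .0545 92.8
```

```text
t 27.98 pos [0.4717 0.3398 0.054 ] yaw 92.05 tilt 0.17 open 0.0559 F [-2.8 -2.6 10.7] q [-1.22  0.4   0.64  1.84 -0.28  0.99  1.14]
total dp [ 0.0007 -0.0003 -0.0005] roll -0.75 n 1 per row [ 0.0007 -0.0003 -0.0005] -0.75
```

Contact. I release, rise, and move aside to check.

Call:
{"fn": "step_arm", "kwargs": {
  "motion": [
    {"dp": [0,0,0],"roll": 0},
    {"dp": [0,0,0],"roll": 0},
    {"dp": [0,0,0],"roll": 0},
    {"dp": [0,0,-0.01],"roll": 0},
    {"dp": [0,0,-0.03],"roll": 0}
  ],
  "hand": -1
}}

```text
t: 28.6
tcp_pos: [0.4709, 0.3391, 0.0938]
tool_rot: [[-0.999, -0.036, -0.004], [-0.036, 0.999, -0.004], [0.005, -0.004, -1.0]]
contact_force: [-0.5, 0.4, 0.4]
opening: 0.086
```

Call:
{"fn": "step_arm", "kwargs": {
  "motion": [
    {"dp": [0,0,-0.04],"roll": 0},
    {"dp": [0,0,-0.05],"roll": 0},
    {"dp": [0,0,-0.05],"roll": 0},
    {"dp": [-0.01,-0.04,0],"roll": 2},
    {"dp": [-0.01,-0.05,0],"roll": 2}
  ]
}}

```text
t: 29.22
tcp_pos: [0.4935, 0.2507, 0.2429]
tool_rot: [[-1.0, 0.031, -0.0], [0.031, 1.0, -0.001], [0.0, -0.001, -1.0]]
contact_force: [-0.1, -0.7, 0.5]
opening: 0.0867
```

Call:
{"fn": "step_arm", "kwargs": {
  "motion": [
    {"dp": [-0.01,-0.05,0],"roll": 2},
    {"dp": [-0.01,-0.05,0],"roll": 2},
    {"dp": [-0.01,-0.05,0],"roll": 2},
    {"dp": [-0.005,-0.05,0],"roll": 2}
  ]
}}

```text
t: 29.72
tcp_pos: [0.5102, 0.0364, 0.2418]
tool_rot: [[-0.983, 0.181, -0.002], [0.181, 0.983, -0.001], [0.001, -0.001, -1.0]]
contact_force: [1.1, -0.7, 0.9]
opening: 0.0869
```

```bash
python3 to.py .584 -.357 .23 80; python3 - <<'E'
from bench import env
from h import *
a=[]
for n,(u,v) in (("side",(115,150)),("top",(110,200))):
    f=env.grab_frame(n); np.savez(f"{n}_sc.npz",**f); a.append(cv2.resize(f["img"][v:v+130,u:u+130,::-1],(400,400),interpolation=cv2.INTER_CUBIC))
    F=a
cv2.imwrite("pics/sc.png",np.hstack(a))
E
```

```text
t 29.73 pos [0.5102 0.0364 0.2418] yaw 79.57 tilt 0.11 open 0.0869 F [ 1.1 -0.7  0.9] q [-1.05  0.02  0.92  1.8  -0.01  1.33  1.26]
total dp [-0.1438 -0.3736  0.012 ] roll -0.43 n 7 per row [-0.0205 -0.0534  0.0017] -0.06
```

View pics/sc.png

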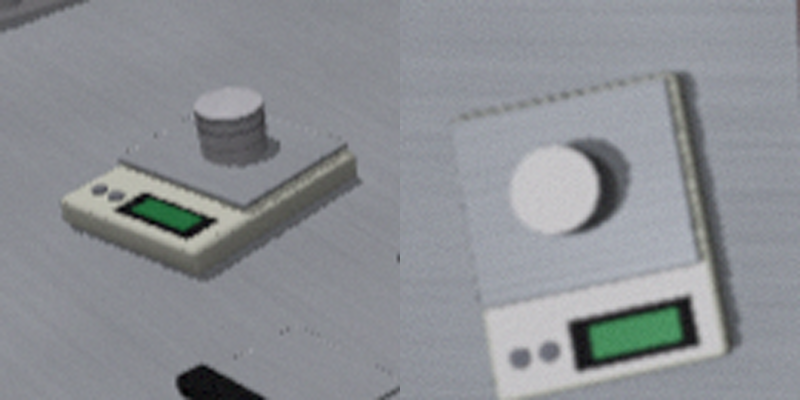

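```bash
python3 - <<'E'
from h import *
f=load("top_sc.npz"); k=400/130
P=lambda p:(np.array(p,float)-[400,0]+.5)/k-.5+[110,200]
c=ray(f,P([(455,117),(662,76),(697,262),(484,306)]),.04); print("plate",c.mean(0), np.linalg.norm(c-np.roll(c,1,0),axis=1))
print("tin",ray(f,P([(556,190)]),.086))
m=(f["img"].max(2)>155).astype(np.uint8)
n,l,s,cc=cv2.connectedComponentsWithStats(m,connectivity=4)
u=P((556,190)).round().astype(int); i=l[u[1],u[0]]; print(s[i],ray(f,cc[i],.086))
g=load("side_sc.npz")
S=lambda p:(np.array(p,float)+.5)/k-.5+[115,150]
print("side tin",ray(g,S([(229,104)]),.086)); c=ray(g,S([(120,160),(249,207),(348,147)]),.04);print("side plate mid diag",(c[0]+c[2])/2)
# dark display check: centre line of housing via display? green
hsv=cv2.cvtColor(f["img"],cv2.COLOR_RGB2HSV); m=cv2.inRange(hsv,(45,80,60),(85,255,255))
ct=max(cv2.findContours(m,0,2)[0],key=cv2.contourArea); r=cv2.minAreaRect(ct); print("green",ray(f,r[0],.03),r)
E
```

```text
plate [0.47250155 0.34070152 0.04      ] [0.13035663 0.1432784  0.12964977 0.14562983]
tin [[0.47053548 0.33689563 0.086     ]]
[   84   178   155   153 10837] [[0.49074486 0.32767009 0.086     ]]
side tin [[0.47059635 0.335571   0.086     ]]
side plate mid diag [0.4679849  0.33321881 0.04      ]
green [[0.37652039 0.29767998 0.03      ]] ((186.05772399902344, 307.7884521484375), (12.159199714660645, 30.398000717163086), 78.69007110595703)
```

The tin stands on the plate at about (0.4706, 0.3365), within roughly 4–7 mm of the plate centre at about (0.472, 0.341), which is inside the 15 mm tolerance. Now the returns, canister first.

Call:
{"fn": "step_arm", "kwargs": {
  "motion": [
    {"dp": [-0.012,-0.03,0],"roll": 0},
    {"dp": [-0.018,-0.047,0],"roll": 0},
    {"dp": [-0.018,-0.047,0.001],"roll": 0},
    {"dp": [-0.018,-0.047,0.001],"roll": 0},
    {"dp": [-0.018,-0.047,0.001],"roll": 0}
  ]
}}

```text
t: 30.45
tcp_pos: [0.5491, -0.2038, 0.2367]
tool_rot: [[-0.983, 0.186, -0.003], [0.186, 0.983, 0.004], [0.004, 0.004, -1.0]]
contact_force: [0.1, -0.0, 0.6]
opening: 0.0871
```

```bash
python3 to.py .584 -.357 .23 80
```

```text
t 30.45 pos [ 0.5491 -0.2038  0.2367] yaw 79.27 tilt 0.31 open 0.0871 F [ 0.1 -0.   0.6] q [-0.58  0.31  1.07  1.64 -0.28  1.36  1.92]
total dp [-0.0629 -0.144   0.0059] roll -0.73 n 3 per row [-0.021 -0.048  0.002] -0.24
```

Call:
{"fn": "step_arm", "kwargs": {
  "motion": [
    {"dp": [-0.016,-0.036,0.001],"roll": -0.2},
    {"dp": [-0.018,-0.04,0.001],"roll": -0.2},
    {"dp": [-0.017,-0.038,0.001],"roll": -0.2},
    {"dp": [-0.007,-0.016,0],"roll": 0},
    {"dp": [0,0,0],"roll": 0}
  ]
}}

```text
t: 31.08
tcp_pos: [0.577, -0.354, 0.2296]
tool_rot: [[-0.982, 0.187, -0.009], [0.187, 0.982, 0.004], [0.01, 0.002, -1.0]]
contact_force: [0.2, 0.5, -0.7]
opening: 0.0869
```

```bash
python3 to.py .584 -.357 .133 80
```

```text
t 31.07 pos [ 0.577  -0.354   0.2296] yaw 79.21 tilt 0.56 open 0.0869 F [ 0.2  0.5 -0.7] q [-0.17  0.55  0.99  1.41 -0.45  1.44  2.2 ]
total dp [-0.0084 -0.0018  0.0965] roll -0.79 n 2 per row [-0.0042 -0.0009  0.0483] -0.39
```

Call:
{"fn": "step_arm", "kwargs": {
  "motion": [
    {"dp": [-0.008,-0.002,0.02],"roll": -0.8},
    {"dp": [0,0,0.025],"roll": 0},
    {"dp": [0,0,0.005],"roll": 0},
    {"dp": [0,0,0],"roll": 0}
  ]
}}

```text
t: 31.58
tcp_pos: [0.5849, -0.3535, 0.1753]
tool_rot: [[-0.986, 0.169, -0.01], [0.168, 0.986, 0.007], [0.011, 0.005, -1.0]]
contact_force: [0.1, -0.3, 0.6]
opening: 0.0868
```

```bash
python3 to.py .584 -.357 .133 80
```

```text
t 31.57 pos [ 0.5849 -0.3535  0.1753] yaw 80.3 tilt 0.68 open 0.0868 F [ 0.1 -0.3  0.6] q [-0.16  0.6   0.96  1.46 -0.49  1.35  2.23]
total dp [-0.0001 -0.0038  0.0423] roll 0.3 n 1 per row [-0.0001 -0.0038  0.0423] 0.3
```

Call:
{"fn": "step_arm", "kwargs": {
  "motion": [
    {"dp": [0,-0.003,0.014],"roll": 0},
    {"dp": [0,0,0.016],"roll": 0},
    {"dp": [0,0,0.01],"roll": 0},
    {"dp": [0,0,0],"roll": 0}
  ]
}}

```text
t: 32.08
tcp_pos: [0.5846, -0.3559, 0.1332]
tool_rot: [[-0.986, 0.167, -0.009], [0.167, 0.986, 0.006], [0.01, 0.005, -1.0]]
contact_force: [1.5, 0.6, 0.4]
opening: 0.0868
```

```bash
python3 to.py .584 -.357 .133 80
```

```text
t 32.08 pos [ 0.5846 -0.3559  0.1332] yaw 80.36 tilt 0.63 open 0.0868 F [1.5 0.6 0.4] q [-0.14  0.63  0.93  1.5  -0.51  1.28  2.25]
total dp [ 0.0004 -0.0012  0.0002] roll 0.36 n 1 per row [ 0.0004 -0.0012  0.0002] 0.36
```

Call:
{"fn": "step_arm", "kwargs": {
  "motion": [
    {"dp": [0,-0.001,0],"roll": 0},
    {"dp": [0,0,0],"roll": 0},
    {"dp": [0,0,0],"roll": 0},
    {"dp": [0,0,0],"roll": 0},
    {"dp": [0,0,0],"roll": 0}
  ],
  "hand": 1
}}

```text
t: 32.7
tcp_pos: [0.5849, -0.3575, 0.1345]
tool_rot: [[-0.986, 0.168, -0.007], [0.167, 0.986, 0.006], [0.008, 0.004, -1.0]]
contact_force: [0.1, 0.4, -1.6]
opening: 0.0497
```

Call:
{"fn": "step_arm", "kwargs": {
  "motion": [
    {"dp": [0,0,0],"roll": 0},
    {"dp": [0,0,-0.008],"roll": 0},
    {"dp": [0,0,-0.02],"roll": 0},
    {"dp": [0,0,-0.03],"roll": 0}
  ]
}}

```text
t: 33.2
tcp_pos: [0.5843, -0.3569, 0.1933]
tool_rot: [[-0.986, 0.168, -0.011], [0.168, 0.986, 0.007], [0.012, 0.005, -1.0]]
contact_force: [0.6, -0.2, -0.9]
opening: 0.0498
```

```bash
python3 to.py .6258 -.0724 .2 90
```

```text
t 33.2 pos [ 0.5843 -0.3569  0.1933] yaw 80.35 tilt 0.76 open 0.0498 F [ 0.6 -0.2 -0.9] q [-0.15  0.59  0.96  1.43 -0.48  1.39  2.23]
total dp [ 0.0068  0.2875 -0.005 ] roll -9.65 n 5 per row [ 0.0014  0.0575 -0.001 ] -1.93
```

Call:
{"fn": "step_arm", "kwargs": {
  "motion": [
    {"dp": [0,0.025,-0.002],"roll": -1},
    {"dp": [0.001,0.042,-0.002],"roll": -1},
    {"dp": [0.001,0.045,-0.002],"roll": -1},
    {"dp": [0.001,0.045,0],"roll": -1},
    {"dp": [0.001,0.045,0],"roll": -1}
  ]
}}

```text
t: 33.83
tcp_pos: [0.6075, -0.1587, 0.211]
tool_rot: [[-0.996, 0.088, -0.002], [0.088, 0.996, 0.001], [0.002, 0.001, -1.0]]
contact_force: [0.8, 0.7, -2.0]
opening: 0.05
```

```bash
python3 to.py .6258 -.0724 .2 88
```

```text
t 33.83 pos [ 0.6075 -0.1587  0.211 ] yaw 84.94 tilt 0.12 open 0.05 F [ 0.8  0.7 -2. ] q [-0.56  0.43  1.    1.57 -0.37  1.34  1.97]
total dp [-0.0106  0.0876  0.0111] roll -3.06 n 2 per row [-0.0053  0.0438  0.0055] -1.53
```

Call:
{"fn": "step_arm", "kwargs": {
  "motion": [
    {"dp": [-0.004,0.033,0.002],"roll": -1},
    {"dp": [-0.004,0.033,0.003],"roll": -1},
    {"dp": [-0.002,0.016,0.003],"roll": 0},
    {"dp": [0,0,0],"roll": 0}
  ]
}}

```text
t: 34.33
tcp_pos: [0.6252, -0.0718, 0.2079]
tool_rot: [[-0.999, 0.048, 0.003], [0.048, 0.999, 0.003], [-0.003, 0.004, -1.0]]
contact_force: [-0.2, 0.0, -2.5]
opening: 0.0496
```

```bash
python3 to.py .6258 -.0724 .1205 88
```

```text
t 34.33 pos [ 0.6252 -0.0718  0.2079] yaw 87.27 tilt 0.26 open 0.0496 F [-0.2  0.  -2.5] q [-0.69  0.43  0.98  1.58 -0.37  1.33  1.86]
total dp [-0.0004 -0.0009  0.0874] roll -0.73 n 2 per row [-0.0002 -0.0005  0.0437] -0.37
```

Call:
{"fn": "step_arm", "kwargs": {
  "motion": [
    {"dp": [0,-0.001,0.025],"roll": 0},
    {"dp": [0,0,0.03],"roll": 0},
    {"dp": [0,0,0.018],"roll": 0},
    {"dp": [0,0,0],"roll": 0}
  ]
}}

```text
t: 34.83
tcp_pos: [0.6251, -0.0806, 0.1359]
tool_rot: [[-0.998, 0.056, 0.006], [0.056, 0.998, 0.001], [-0.006, 0.001, -1.0]]
contact_force: [0.2, 1.1, -2.5]
opening: 0.0495
```

```bash
python3 to.py .6258 -.0724 .1205 88
```

```text
t 34.83 pos [ 0.6251 -0.0806  0.1359] yaw 86.76 tilt 0.34 open 0.0495 F [ 0.2  1.1 -2.5] q [-0.65  0.49  0.95  1.66 -0.42  1.2   1.91]
total dp [-0.0001  0.0082  0.0154] roll -1.24 n 1 per row [-0.0001  0.0082  0.0154] -1.24
```

Call:
{"fn": "step_arm", "kwargs": {
  "motion": [
    {"dp": [0,0.006,0.004],"roll": 0},
    {"dp": [0,0.002,0.004],"roll": 0},
    {"dp": [0,0,0.002],"roll": 0}
  ]
}}

```text
t: 35.2
tcp_pos: [0.627, -0.0731, 0.1278]
tool_rot: [[-0.998, 0.057, 0.009], [0.057, 0.998, 0.0], [-0.009, 0.001, -1.0]]
contact_force: [0.0, 0.2, -2.9]
opening: 0.0501
```

```bash
python3 to.py .6258 -.0724 .1205 88
```

```text
t 35.2 pos [ 0.627  -0.0731  0.1278] yaw 86.71 tilt 0.53 open 0.0501 F [ 0.   0.2 -2.9] q [-0.66  0.49  0.94  1.67 -0.43  1.19  1.9 ]
total dp [0.0013 0.0006 0.0073] roll -1.29 n 1 per row [0.0013 0.0006 0.0073] -1.29
```

Call:
{"fn": "step_arm", "kwargs": {
  "motion": [
    {"dp": [0.001,0.001,0.003],"roll": 0},
    {"dp": [0,0,0.003],"roll": 0},
    {"dp": [0,0,0.002],"roll": 0},
    {"dp": [0,0,0.0012],"roll": 0}
  ]
}}

```text
t: 35.7
tcp_pos: [0.6279, -0.0716, 0.1203]
tool_rot: [[-0.998, 0.057, 0.013], [0.057, 0.998, 0.001], [-0.013, 0.002, -1.0]]
contact_force: [-0.9, 2.4, 7.4]
opening: 0.0498
```

```bash
python3 to.py .6258 -.0724 .1205 88
```

```text
t 35.7 pos [ 0.6279 -0.0716  0.1203] yaw 86.76 tilt 0.76 open 0.0498 F [-0.9  2.4  7.4] q [-0.66  0.5   0.94  1.68 -0.44  1.17  1.9 ]
total dp [ 0.0021 -0.0009 -0.0002] roll -1.24 n 1 per row [ 0.0021 -0.0009 -0.0002] -1.24
```

Call:
{"fn": "step_arm", "kwargs": {
  "motion": [
    {"dp": [0,0,0],"roll": 0},
    {"dp": [0,0,0],"roll": 0},
    {"dp": [0,0,0],"roll": 0},
    {"dp": [0,0,-0.015],"roll": 0},
    {"dp": [0,0,-0.035],"roll": 0}
  ],
  "hand": -1
}}

```text
t: 36.33
tcp_pos: [0.6261, -0.0718, 0.1705]
tool_rot: [[-0.998, 0.057, 0.01], [0.057, 0.998, 0.0], [-0.01, 0.001, -1.0]]
contact_force: [-0.2, -0.0, 0.2]
opening: 0.0854
```

Call:
{"fn": "step_arm", "kwargs": {
  "motion": [
    {"dp": [0,0,-0.04],"roll": 0},
    {"dp": [0,0,-0.03],"roll": 0},
    {"dp": [0,0,0],"roll": 0}
  ]
}}

```text
t: 36.7
tcp_pos: [0.6264, -0.0731, 0.2482]
tool_rot: [[-0.998, 0.058, 0.015], [0.058, 0.998, 0.0], [-0.015, 0.001, -1.0]]
contact_force: [0.2, -0.5, 0.1]
opening: 0.0868
```

```bash
python3 to.py .4975 -.3435 .24 80
```

```text
t 36.7 pos [ 0.6264 -0.0731  0.2482] yaw 86.66 tilt 0.89 open 0.0868 F [ 0.2 -0.5  0.1] q [-0.71  0.4   1.01  1.53 -0.34  1.39  1.84]
total dp [ 0.113  -0.2774  0.0062] roll 6.66 n 5 per row [ 0.0226 -0.0555  0.0012] 1.33
```

Call:
{"fn": "step_arm", "kwargs": {
  "motion": [
    {"dp": [0.012,-0.03,0],"roll": 1},
    {"dp": [0.019,-0.047,0.001],"roll": 1.5},
    {"dp": [0.019,-0.047,0.001],"roll": 1.5},
    {"dp": [0.017,-0.047,0.001],"roll": 1.5},
    {"dp": [0.015,-0.042,0.001],"roll": 1}
  ]
}}

```text
t: 37.33
tcp_pos: [0.5171, -0.2813, 0.2404]
tool_rot: [[-0.985, 0.171, 0.013], [0.172, 0.985, 0.001], [-0.012, 0.003, -1.0]]
contact_force: [0.3, -0.3, 0.7]
opening: 0.0868
```

```bash
python3 to.py .4975 -.3435 .24 80
```

```text
t 37.33 pos [ 0.5171 -0.2813  0.2404] yaw 80.13 tilt 0.72 open 0.0868 F [ 0.3 -0.3  0.7] q [-0.46  0.31  1.11  1.64 -0.3   1.35  2.08]
total dp [ 0.0086 -0.0646  0.0002] roll 0.13 n 2 per row [ 0.0043 -0.0323  0.0001] 0.06
```

Call:
{"fn": "step_arm", "kwargs": {
  "motion": [
    {"dp": [0.003,-0.03,0],"roll": 0},
    {"dp": [0.003,-0.02,0],"roll": 0},
    {"dp": [0,-0.004,0],"roll": 0},
    {"dp": [0,0,0],"roll": 0}
  ]
}}

```text
t: 37.83
tcp_pos: [0.4937, -0.3408, 0.2388]
tool_rot: [[-0.983, 0.184, 0.01], [0.184, 0.983, 0.002], [-0.009, 0.003, -1.0]]
contact_force: [-0.2, 0.9, 0.1]
opening: 0.0872
```

```bash
python3 to.py .4975 -.3435 .156 80
```

```text
t 37.83 pos [ 0.4937 -0.3408  0.2388] yaw 79.39 tilt 0.57 open 0.0872 F [-0.2  0.9  0.1] q [-0.32  0.36  1.1   1.61 -0.33  1.36  2.2 ]
total dp [-0.0034 -0.0022  0.0828] roll -0.61 n 2 per row [-0.0017 -0.0011  0.0414] -0.3
```

Call:
{"fn": "step_arm", "kwargs": {
  "motion": [
    {"dp": [-0.003,-0.002,0.02],"roll": -0.5},
    {"dp": [0,0,0.025],"roll": 0},
    {"dp": [0,0,0.013],"roll": 0},
    {"dp": [0,0,0],"roll": 0}
  ]
}}

```text
t: 38.33
tcp_pos: [0.4987, -0.3394, 0.1758]
tool_rot: [[-0.986, 0.169, 0.008], [0.169, 0.986, 0.004], [-0.007, 0.005, -1.0]]
contact_force: [0.2, 0.4, 0.2]
opening: 0.0873
```

```bash
python3 to.py .4975 -.3435 .156 80
```

```text
t 38.33 pos [ 0.4987 -0.3394  0.1758] yaw 80.27 tilt 0.51 open 0.0873 F [0.2 0.4 0.2] q [-0.29  0.41  1.05  1.69 -0.39  1.26  2.25]
total dp [ 0.0007 -0.0043  0.0198] roll 0.27 n 1 per row [ 0.0007 -0.0043  0.0198] 0.27
```

Call:
{"fn": "step_arm", "kwargs": {
  "motion": [
    {"dp": [0,-0.003,0.01],"roll": 0},
    {"dp": [0,0,0.008],"roll": 0},
    {"dp": [0,0,0],"roll": 0}
  ]
}}

```text
t: 38.7
tcp_pos: [0.499, -0.3425, 0.1574]
tool_rot: [[-0.986, 0.168, 0.009], [0.168, 0.986, 0.003], [-0.009, 0.005, -1.0]]
contact_force: [0.1, -0.4, -0.1]
opening: 0.0871
```

Call:
{"fn": "step_arm", "kwargs": {
  "motion": [
    {"dp": [0,0,0],"roll": 0},
    {"dp": [0,0,0],"roll": 0},
    {"dp": [0,0,0],"roll": 0},
    {"dp": [0,0,0],"roll": 0},
    {"dp": [0,0,0],"roll": 0}
  ],
  "hand": 1
}}

```text
t: 39.33
tcp_pos: [0.4995, -0.343, 0.1585]
tool_rot: [[-0.986, 0.168, 0.011], [0.168, 0.986, 0.002], [-0.01, 0.004, -1.0]]
contact_force: [-0.0, 0.2, -0.4]
opening: 0.045
```

Call:
{"fn": "step_arm", "kwargs": {
  "motion": [
    {"dp": [0,0,0],"roll": 0},
    {"dp": [0,0,0],"roll": 0}
  ]
}}

```text
t: 39.58
tcp_pos: [0.4995, -0.3429, 0.1585]
tool_rot: [[-0.986, 0.168, 0.011], [0.168, 0.986, 0.002], [-0.01, 0.004, -1.0]]
contact_force: [0.6, -0.1, 0.5]
opening: 0.0362
```

```bash
python3 to.py .4975 -.3435 .156 80
```

```text
t 39.58 pos [ 0.4995 -0.3429  0.1585] yaw 80.31 tilt 0.64 open 0.0362 F [ 0.6 -0.1  0.5] q [-0.27  0.43  1.04  1.7  -0.41  1.23  2.27]
total dp [ 0.0019 -0.0009  0.0025] roll 0.31 n 1 per row [ 0.0019 -0.0009  0.0025] 0.31
```

Call:
{"fn": "step_arm", "kwargs": {
  "motion": [
    {"dp": [0,0,0],"roll": 0},
    {"dp": [0,0,-0.008],"roll": 0},
    {"dp": [0,0,-0.02],"roll": 0},
    {"dp": [0,0,-0.03],"roll": 0},
    {"dp": [0,0,-0.02],"roll": 0}
  ]
}}

```text
t: 40.2
tcp_pos: [0.4976, -0.3429, 0.2402]
tool_rot: [[-0.986, 0.169, 0.008], [0.169, 0.986, 0.003], [-0.008, 0.005, -1.0]]
contact_force: [0.3, -0.3, -1.7]
opening: 0.0363
```

```bash
python3 to.py .52 -.02 .245 80
```

```text
t 40.2 pos [ 0.4976 -0.3429  0.2402] yaw 80.26 tilt 0.51 open 0.0363 F [ 0.3 -0.3 -1.7] q [-0.31  0.37  1.09  1.6  -0.34  1.37  2.22]
total dp [ 0.0325  0.322  -0.0036] roll 0.26 n 6 per row [ 0.0054  0.0537 -0.0006] 0.04
```

Call:
{"fn": "step_arm", "kwargs": {
  "motion": [
    {"dp": [0.004,0.03,-0.001],"roll": 0},
    {"dp": [0.005,0.045,-0.001],"roll": 0},
    {"dp": [0.005,0.047,-0.001],"roll": 0},
    {"dp": [0.005,0.047,-0.001],"roll": 0},
    {"dp": [0.005,0.047,-0.001],"roll": 0}
  ]
}}

```text
t: 40.83
tcp_pos: [0.511, -0.128, 0.2537]
tool_rot: [[-0.983, 0.181, 0.015], [0.181, 0.983, -0.0], [-0.015, 0.003, -1.0]]
contact_force: [0.8, 1.8, -2.6]
opening: 0.0365
```

```bash
python3 to.py .53 -.01 .24 80
```

```text
t 40.83 pos [ 0.511  -0.128   0.2537] yaw 79.56 tilt 0.89 open 0.0365 F [ 0.8  1.8 -2.6] q [-0.92  0.05  1.14  1.77 -0.05  1.34  1.62]
total dp [0.0029 0.1194 0.014 ] roll -0.44 n 2 per row [0.0015 0.0597 0.007 ] -0.22
```

Call:
{"fn": "step_arm", "kwargs": {
  "motion": [
    {"dp": [0.001,0.045,0.002],"roll": 0},
    {"dp": [0.001,0.045,0.002],"roll": 0},
    {"dp": [-0.015,0.03,0.002],"roll": 0},
    {"dp": [-0.025,0.022,0.002],"roll": 0},
    {"dp": [-0.025,0.02,0.002],"roll": 0}
  ]
}}

```text
t: 41.45
tcp_pos: [0.6047, 0.0278, 0.2531]
tool_rot: [[-0.984, 0.177, 0.022], [0.177, 0.984, 0.01], [-0.02, 0.013, -1.0]]
contact_force: [0.1, -0.3, -1.4]
opening: 0.0358
```

```bash
python3 to.py .6225 .0612 .225 80
```

```text
t 41.45 pos [0.6047 0.0278 0.2531] yaw 79.8 tilt 1.39 open 0.0358 F [ 0.1 -0.3 -1.4] q [-0.93  0.32  1.03  1.59 -0.29  1.37  1.52]
total dp [-0.011   0.0357  0.0288] roll -0.2 n 1 per row [-0.011   0.0357  0.0288] -0.2
```

Call:
{"fn": "step_arm", "kwargs": {
  "motion": [
    {"dp": [-0.006,0.018,0.005],"roll": 0},
    {"dp": [-0.004,0.014,0.01],"roll": 0},
    {"dp": [0,0.003,0.01],"roll": 0},
    {"dp": [0,0,0],"roll": 0}
  ]
}}

```text
t: 41.95
tcp_pos: [0.6216, 0.0621, 0.2286]
tool_rot: [[-0.984, 0.177, 0.022], [0.178, 0.984, 0.008], [-0.02, 0.012, -1.0]]
contact_force: [0.4, -0.4, -1.8]
opening: 0.0363
```

```bash
python3 to.py .622 .061 .1445 80
```

```text
t 41.95 pos [0.6216 0.0621 0.2286] yaw 79.78 tilt 1.34 open 0.0363 F [ 0.4 -0.4 -1.8] q [-0.93  0.38  0.99  1.58 -0.33  1.34  1.5 ]
total dp [ 0.0011 -0.002   0.0841] roll -0.22 n 2 per row [ 0.0006 -0.001   0.042 ] -0.11
```

Call:
{"fn": "step_arm", "kwargs": {
  "motion": [
    {"dp": [0.001,-0.001,0.025],"roll": 0},
    {"dp": [0,0,0.03],"roll": 0},
    {"dp": [0,0,0.013],"roll": 0},
    {"dp": [0,0,0],"roll": 0}
  ]
}}

```text
t: 42.45
tcp_pos: [0.6211, 0.0591, 0.1614]
tool_rot: [[-0.983, 0.181, 0.024], [0.181, 0.983, 0.01], [-0.022, 0.014, -1.0]]
contact_force: [-0.1, 0.6, -2.3]
opening: 0.036
```

```bash
python3 to.py .622 .061 .1445 80
```

```text
t 42.45 pos [0.6211 0.0591 0.1614] yaw 79.59 tilt 1.5 open 0.036 F [-0.1  0.6 -2.3] q [-0.9   0.43  0.96  1.67 -0.38  1.21  1.54]
total dp [-0.0002  0.0018  0.017 ] roll -0.41 n 1 per row [-0.0002  0.0018  0.017 ] -0.41
```

Call:
{"fn": "step_arm", "kwargs": {
  "motion": [
    {"dp": [0,0.001,0.006],"roll": 0},
    {"dp": [0,0,0.004],"roll": 0},
    {"dp": [0,0,0.003],"roll": 0},
    {"dp": [0,0,0.002],"roll": 0}
  ]
}}

```text
t: 42.95
tcp_pos: [0.6231, 0.0601, 0.1483]
tool_rot: [[-0.983, 0.181, 0.028], [0.181, 0.983, 0.011], [-0.025, 0.016, -1.0]]
contact_force: [0.6, 0.3, -2.0]
opening: 0.0362
```

```bash
python3 to.py .622 .061 .1445 80
```

```text
t 42.95 pos [0.6231 0.0601 0.1483] yaw 79.59 tilt 1.71 open 0.0362 F [ 0.6  0.3 -2. ] q [-0.89  0.44  0.95  1.68 -0.4   1.19  1.54]
total dp [0.0013 0.0006 0.0038] roll -0.41 n 1 per row [0.0013 0.0006 0.0038] -0.41
```

Call:
{"fn": "step_arm", "kwargs": {
  "motion": [
    {"dp": [0.002,0,0.002],"roll": 0},
    {"dp": [0,0,0.002],"roll": 0},
    {"dp": [0,0,0.0015],"roll": 0}
  ]
}}

```text
t: 43.32
tcp_pos: [0.6229, 0.0605, 0.1446]
tool_rot: [[-0.983, 0.181, 0.032], [0.181, 0.983, 0.012], [-0.029, 0.017, -0.999]]
contact_force: [-1.2, -0.4, 12.2]
opening: 0.0363
```

```bash
python3 to.py .622 .061 .1445 80
```

```text
t 43.33 pos [0.6229 0.0605 0.1446] yaw 79.59 tilt 1.94 open 0.0363 F [-1.2 -0.4 12.2] q [-0.89  0.44  0.95  1.69 -0.4   1.18  1.55]
total dp [0.001  0.0003 0.0001] roll -0.41 n 1 per row [0.001  0.0003 0.0001] -0.41
```

Call:
{"fn": "step_arm", "kwargs": {
  "motion": [
    {"dp": [0,0,0],"roll": 0},
    {"dp": [0,0,0],"roll": 0},
    {"dp": [0,0,0],"roll": 0},
    {"dp": [0,0,-0.015],"roll": 0},
    {"dp": [0,0,-0.035],"roll": 0}
  ],
  "hand": -1
}}

```text
t: 43.95
tcp_pos: [0.6203, 0.0599, 0.195]
tool_rot: [[-0.983, 0.181, 0.029], [0.181, 0.983, 0.01], [-0.027, 0.016, -1.0]]
contact_force: [0.7, -0.1, 0.9]
opening: 0.0784
```

Call:
{"fn": "step_arm", "kwargs": {
  "motion": [
    {"dp": [0,0,-0.04],"roll": 0},
    {"dp": [0,0,-0.03],"roll": 0},
    {"dp": [0,0,0],"roll": 0}
  ]
}}

```text
t: 44.32
tcp_pos: [0.6193, 0.0582, 0.2725]
tool_rot: [[-0.983, 0.182, 0.034], [0.182, 0.983, 0.012], [-0.032, 0.018, -0.999]]
contact_force: [0.4, -0.2, -0.1]
opening: 0.0868
```

```bash
python3 to.py .413 -.329 .26 80
```

```text
t 44.33 pos [0.6193 0.0582 0.2725] yaw 79.53 tilt 2.08 open 0.0868 F [ 0.4 -0.2 -0.1] q [-0.95  0.34  1.02  1.53 -0.3   1.4   1.47]
total dp [ 0.1326 -0.4184  0.001 ] roll -0.47 n 7 per row [ 0.0189 -0.0598  0.0001] -0.07
```

Call:
{"fn": "step_arm", "kwargs": {
  "motion": [
    {"dp": [0.012,-0.035,0],"roll": 0},
    {"dp": [0.016,-0.05,0],"roll": 0},
    {"dp": [0.016,-0.05,0],"roll": 0},
    {"dp": [0.016,-0.05,0],"roll": 0},
    {"dp": [0.016,-0.05,0],"roll": 0}
  ]
}}

```text
t: 44.95
tcp_pos: [0.4999, -0.1611, 0.2644]
tool_rot: [[-0.984, 0.174, 0.033], [0.175, 0.985, 0.01], [-0.03, 0.016, -0.999]]
contact_force: [0.2, -0.3, 0.9]
opening: 0.0869
```

```bash
python3 to.py .413 -.329 .26 80
```

```text
t 44.95 pos [ 0.4999 -0.1611  0.2644] yaw 79.97 tilt 1.96 open 0.0869 F [ 0.2 -0.3  0.9] q [-0.91  0.    1.18  1.77 -0.02  1.35  1.67]
total dp [ 0.0563 -0.1805 -0.0002] roll -0.03 n 4 per row [ 0.0141 -0.0451 -0.    ] -0.01
```

Call:
{"fn": "step_arm", "kwargs": {
  "motion": [
    {"dp": [0.013,-0.042,0],"roll": 0},
    {"dp": [0.013,-0.042,0],"roll": 0},
    {"dp": [0.013,-0.042,0],"roll": 0},
    {"dp": [0.01,-0.03,0],"roll": 0},
    {"dp": [0,0,0],"roll": 0}
  ]
}}

```text
t: 45.58
tcp_pos: [0.4169, -0.314, 0.2585]
tool_rot: [[-0.983, 0.181, 0.033], [0.182, 0.983, 0.016], [-0.03, 0.021, -0.999]]
contact_force: [-0.0, 0.2, 0.3]
opening: 0.0869
```

```bash
python3 to.py .413 -.329 .157 80;python3 look.py b6
```

```text
t 45.58 pos [ 0.4169 -0.314   0.2585] yaw 79.56 tilt 2.09 open 0.0869 F [-0.   0.2  0.3] q [-0.71  0.02  1.34  1.78 -0.05  1.34  2.03]
total dp [ 0.0041 -0.0176  0.101 ] roll -0.44 n 2 per row [ 0.002  -0.0088  0.0505] -0.22
```

View pics/b6.png

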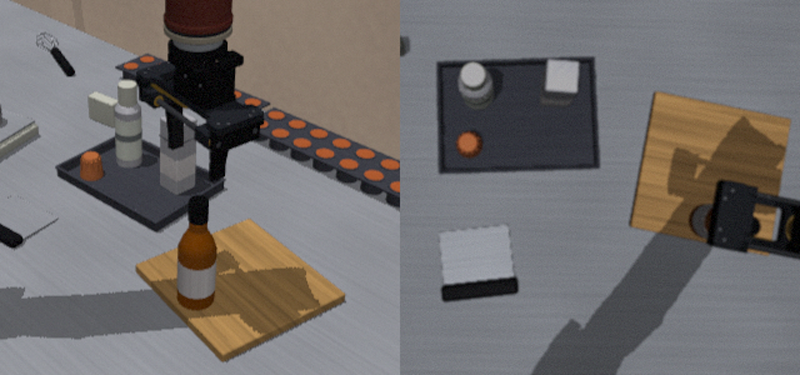

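Canister and can stand back in the tray, upright, and the bottle remains on the board. Joint 3 has crept to 1.34 (limit 1.39), so before grasping I unwind it: sweep back close in, then return far out.

Call:
{"fn": "step_arm", "kwargs": {
  "motion": [
    {"dp": [-0.01,0.04,0],"roll": 0},
    {"dp": [-0.01,0.05,0],"roll": 0},
    {"dp": [-0.01,0.05,0],"roll": 0},
    {"dp": [-0.005,0.05,0],"roll": 0},
    {"dp": [0,0.05,0],"roll": 0}
  ]
}}

```text
t: 46.3
tcp_pos: [0.4982, -0.0711, 0.2653]
tool_rot: [[-0.984, 0.175, 0.035], [0.175, 0.984, 0.017], [-0.032, 0.023, -0.999]]
contact_force: [0.0, -1.2, 1.1]
opening: 0.0872
```

Call:
{"fn": "step_arm", "kwargs": {
  "motion": [
    {"dp": [0.005,0.05,0],"roll": 0},
    {"dp": [0.01,0.05,0],"roll": 0},
    {"dp": [0.01,0.05,0],"roll": 0},
    {"dp": [0.015,0.05,0],"roll": 0}
  ]
}}

```text
t: 46.8
tcp_pos: [0.4913, 0.1466, 0.2691]
tool_rot: [[-0.986, 0.165, 0.036], [0.165, 0.986, 0.018], [-0.033, 0.024, -0.999]]
contact_force: [0.9, 0.4, 1.1]
opening: 0.0871
```

```bash
python3 to.py .75 .1 .26 80
```

```text
t 46.8 pos [0.4913 0.1466 0.2691] yaw 80.51 tilt 2.33 open 0.0871 F [0.9 0.4 1.1] q [-1.11 -0.04  0.73  1.78  0.02  1.35  1.02]
total dp [-0.2624 -0.0036  0.0177] roll 0.51 n 5 per row [-0.0525 -0.0007  0.0035] 0.1
```

Call:
{"fn": "step_arm", "kwargs": {
  "motion": [
    {"dp": [-0.035,0,0.002],"roll": 0},
    {"dp": [-0.05,0,0.002],"roll": 0},
    {"dp": [-0.05,0,0.002],"roll": 0},
    {"dp": [-0.05,0,0.002],"roll": 0},
    {"dp": [-0.045,0,0],"roll": 0}
  ]
}}

```text
t: 47.42
tcp_pos: [0.7186, 0.1338, 0.2659]
tool_rot: [[-0.991, 0.133, 0.031], [0.134, 0.991, 0.025], [-0.028, 0.029, -0.999]]
contact_force: [0.1, 0.6, 0.9]
opening: 0.0871
```

```bash
python3 to.py .65 -.42 .26 80
```

```text
t 47.42 pos [0.7186 0.1338 0.2659] yaw 82.34 tilt 2.29 open 0.0871 F [0.1 0.6 0.9] q [-0.73  0.56  0.8   1.23 -0.41  1.48  1.45]
total dp [-0.0061 -0.558  -0.01  ] roll 2.34 n 10 per row [-0.0006 -0.0558 -0.001 ] 0.23
```

Call:
{"fn": "step_arm", "kwargs": {
  "motion": [
    {"dp": [-0.01,-0.035,0],"roll": 0},
    {"dp": [-0.008,-0.05,0],"roll": 0},
    {"dp": [-0.005,-0.05,0],"roll": 0},
    {"dp": [0,-0.05,0],"roll": 0},
    {"dp": [0,-0.05,0],"roll": 0}
  ]
}}

```text
t: 48.05
tcp_pos: [0.714, -0.0903, 0.252]
tool_rot: [[-0.993, 0.113, 0.022], [0.113, 0.993, 0.026], [-0.019, 0.028, -0.999]]
contact_force: [0.7, -0.3, -0.5]
opening: 0.0867
```

```bash
python3 to.py .65 -.42 .26 80
```

```text
t 48.05 pos [ 0.714  -0.0903  0.252 ] yaw 83.51 tilt 1.93 open 0.0867 F [ 0.7 -0.3 -0.5] q [-0.43  0.55  0.81  1.27 -0.43  1.47  1.8 ]
total dp [ 0.026  -0.3344 -0.0179] roll 3.51 n 6 per row [ 0.0043 -0.0557 -0.003 ] 0.59
```

j3 is down to 0.81 here. I continue out to the board's azimuth.

Call:
{"fn": "step_arm", "kwargs": {
  "motion": [
    {"dp": [0,-0.05,-0.003],"roll": 0.5},
    {"dp": [0,-0.05,-0.003],"roll": 0.5},
    {"dp": [0.005,-0.05,-0.003],"roll": 0.5},
    {"dp": [0.01,-0.05,-0.002],"roll": 0.5},
    {"dp": [0.01,-0.05,-0.002],"roll": 0.5}
  ]
}}

```text
t: 48.68
tcp_pos: [0.6595, -0.3292, 0.2535]
tool_rot: [[-0.99, 0.143, 0.017], [0.144, 0.989, 0.032], [-0.012, 0.034, -0.999]]
contact_force: [1.1, 0.3, -0.8]
opening: 0.0867
```

```bash
python3 to.py .413 -.329 .26 80
```

```text
t 48.67 pos [ 0.6595 -0.3292  0.2535] yaw 81.75 tilt 2.07 open 0.0867 F [ 1.1  0.3 -0.8] q [-0.06  0.61  0.83  1.19 -0.47  1.52  2.12]
total dp [ 0.2438 -0.035  -0.0107] roll 1.75 n 5 per row [ 0.0488 -0.007  -0.0021] 0.35
```

Call:
{"fn": "step_arm", "kwargs": {
  "motion": [
    {"dp": [0.03,-0.004,-0.002],"roll": 0.3},
    {"dp": [0.046,-0.006,-0.002],"roll": 0.3},
    {"dp": [0.046,-0.006,-0.002],"roll": 0.3},
    {"dp": [0.046,-0.006,-0.002],"roll": 0.3},
    {"dp": [0.043,-0.006,0],"roll": 0.3}
  ]
}}

```text
t: 49.3
tcp_pos: [0.4443, -0.3198, 0.2544]
tool_rot: [[-0.986, 0.163, 0.011], [0.164, 0.986, 0.032], [-0.005, 0.034, -0.999]]
contact_force: [-0.2, -0.6, 1.7]
opening: 0.0872
```

```bash
python3 to.py .413 -.329 .25 80
```

```text
t 49.3 pos [ 0.4443 -0.3198  0.2544] yaw 80.59 tilt 1.94 open 0.0872 F [-0.2 -0.6  1.7] q [-0.3   0.15  0.98  1.7  -0.16  1.37  2.11]
total dp [ 0.0294 -0.0143  0.0038] roll 0.59 n 1 per row [ 0.0294 -0.0143  0.0038] 0.59
```

Call:
{"fn": "step_arm", "kwargs": {
  "motion": [
    {"dp": [0.02,-0.01,0.001],"roll": 0.3},
    {"dp": [0.009,-0.004,0],"roll": 0.2},
    {"dp": [0,0,0],"roll": 0}
  ]
}}

```text
t: 49.68
tcp_pos: [0.4132, -0.3251, 0.2528]
tool_rot: [[-0.986, 0.167, 0.013], [0.168, 0.985, 0.036], [-0.006, 0.037, -0.999]]
contact_force: [-0.2, 0.3, 0.1]
opening: 0.0866
```

```bash
python3 to.py .413 -.329 .157 80
```

```text
t 49.67 pos [ 0.4132 -0.3251  0.2528] yaw 80.36 tilt 2.17 open 0.0866 F [-0.2  0.3  0.1] q [-0.31  0.08  0.99  1.75 -0.1   1.36  2.1 ]
total dp [ 0.0001 -0.0075  0.0956] roll 0.36 n 2 per row [ 0.0001 -0.0037  0.0478] 0.18
```

Call:
{"fn": "step_arm", "kwargs": {
  "motion": [
    {"dp": [0,-0.005,0.025],"roll": 0},
    {"dp": [0,-0.001,0.03],"roll": 0},
    {"dp": [0,0,0.01],"roll": 0},
    {"dp": [0,0,0],"roll": 0}
  ]
}}

```text
t: 50.18
tcp_pos: [0.4185, -0.3264, 0.1866]
tool_rot: [[-0.987, 0.161, 0.012], [0.161, 0.986, 0.033], [-0.007, 0.035, -0.999]]
contact_force: [0.8, -0.1, 0.6]
opening: 0.087
```

```bash
python3 to.py .413 -.329 .157 80
```

```text
t 50.17 pos [ 0.4185 -0.3264  0.1866] yaw 80.74 tilt 2.03 open 0.087 F [ 0.8 -0.1  0.6] q [-0.28  0.17  0.98  1.83 -0.18  1.24  2.17]
total dp [ 0.0052 -0.0044  0.0294] roll 0.74 n 1 per row [ 0.0052 -0.0044  0.0294] 0.74
```

Call:
{"fn": "step_arm", "kwargs": {
  "motion": [
    {"dp": [0.004,-0.003,0.012],"roll": 0.5},
    {"dp": [0,0,0.012],"roll": 0},
    {"dp": [0,0,0.003],"roll": 0},
    {"dp": [0,0,0],"roll": 0}
  ]
}}

```text
t: 50.68
tcp_pos: [0.4153, -0.3284, 0.1592]
tool_rot: [[-0.985, 0.169, 0.014], [0.17, 0.985, 0.032], [-0.008, 0.034, -0.999]]
contact_force: [0.7, 1.1, -0.6]
opening: 0.0869
```

```bash
python3 to.py .413 -.329 .157 80
```

```text
t 50.67 pos [ 0.4153 -0.3284  0.1592] yaw 80.24 tilt 2.02 open 0.0869 F [ 0.7  1.1 -0.6] q [-0.26  0.2   0.98  1.87 -0.21  1.18  2.2 ]
total dp [ 0.0022 -0.0011  0.0022] roll 0.24 n 1 per row [ 0.0022 -0.0011  0.0022] 0.24
```

Call:
{"fn": "step_arm", "kwargs": {
  "motion": [
    {"dp": [0.002,-0.001,0.002],"roll": 0},
    {"dp": [0,0,0],"roll": 0},
    {"dp": [0,0,0],"roll": 0},
    {"dp": [0,0,0],"roll": 0},
    {"dp": [0,0,0],"roll": 0}
  ],
  "hand": 1
}}

```text
t: 51.3
tcp_pos: [0.4135, -0.3293, 0.1579]
tool_rot: [[-0.985, 0.169, 0.015], [0.17, 0.985, 0.032], [-0.01, 0.034, -0.999]]
contact_force: [0.5, -0.5, 0.5]
opening: 0.0448
```

Call:
{"fn": "step_arm", "kwargs": {
  "motion": [
    {"dp": [0,0,0],"roll": 0},
    {"dp": [0,0,0],"roll": 0},
    {"dp": [0,0,0],"roll": 0}
  ]
}}

```text
t: 51.68
tcp_pos: [0.4135, -0.33, 0.1581]
tool_rot: [[-0.985, 0.17, 0.016], [0.17, 0.985, 0.031], [-0.01, 0.033, -0.999]]
contact_force: [-0.4, -1.1, 0.3]
opening: 0.0284
```

```bash
python3 to.py .413 -.329 .157 80
```

```text
t 51.67 pos [ 0.4135 -0.33    0.1581] yaw 80.23 tilt 1.97 open 0.0284 F [-0.4 -1.1  0.3] q [-0.26  0.19  0.98  1.87 -0.21  1.18  2.2 ]
total dp [0.0007 0.0009 0.0011] roll 0.23 n 1 per row [0.0007 0.0009 0.0011] 0.23
```

Call:
{"fn": "step_arm", "kwargs": {
  "motion": [
    {"dp": [0,0,0],"roll": 0},
    {"dp": [0,0,-0.008],"roll": 0},
    {"dp": [0,0,-0.02],"roll": 0},
    {"dp": [0,0,-0.03],"roll": 0},
    {"dp": [0,0,-0.02],"roll": 0}
  ]
}}

```text
t: 52.3
tcp_pos: [0.4105, -0.3306, 0.2369]
tool_rot: [[-0.985, 0.17, 0.01], [0.17, 0.985, 0.034], [-0.004, 0.035, -0.999]]
contact_force: [-0.4, 0.4, -3.3]
opening: 0.0282
```

```bash
python3 to.py .53 -.009 .235 80
```

```text
t 52.3 pos [ 0.4105 -0.3306  0.2369] yaw 80.2 tilt 2.04 open 0.0282 F [-0.4  0.4 -3.3] q [-0.3   0.1   1.    1.77 -0.12  1.33  2.12]
total dp [-0.0629  0.337   0.0141] roll 0.2 n 6 per row [-0.0105  0.0562  0.0023] 0.03
```

Call:
{"fn": "step_arm", "kwargs": {
  "motion": [
    {"dp": [-0.005,0.025,0],"roll": 0},
    {"dp": [-0.007,0.038,0.001],"roll": 0},
    {"dp": [-0.007,0.04,0.001],"roll": 0},
    {"dp": [-0.007,0.04,0.001],"roll": 0},
    {"dp": [-0.007,0.04,0.001],"roll": 0}
  ]
}}

```text
t: 52.92
tcp_pos: [0.4743, -0.1547, 0.2427]
tool_rot: [[-0.984, 0.178, 0.013], [0.178, 0.983, 0.034], [-0.007, 0.036, -0.999]]
contact_force: [1.3, -0.6, -3.2]
opening: 0.0283
```

```bash
python3 to.py .53 -.009 .235 80
```

```text
t 52.92 pos [ 0.4743 -0.1547  0.2427] yaw 79.73 tilt 2.09 open 0.0283 F [ 1.3 -0.6 -3.2] q [-0.55 -0.02  0.81  1.83 -0.02  1.33  1.65]
total dp [-0.0287  0.1529  0.0134] roll -0.27 n 3 per row [-0.0096  0.051   0.0045] -0.09
```

Call:
{"fn": "step_arm", "kwargs": {
  "motion": [
    {"dp": [-0.007,0.036,0.001],"roll": 0},
    {"dp": [-0.007,0.036,0.001],"roll": 0},
    {"dp": [-0.009,0.036,0.001],"roll": 0},
    {"dp": [-0.012,0.03,0.001],"roll": 0},
    {"dp": [-0.01,0.005,0],"roll": 0}
  ]
}}

```text
t: 53.55
tcp_pos: [0.5445, -0.0132, 0.2451]
tool_rot: [[-0.985, 0.173, 0.011], [0.174, 0.984, 0.037], [-0.004, 0.038, -0.999]]
contact_force: [-1.0, -0.8, -2.7]
opening: 0.0282
```

```bash
python3 to.py .5575 -.009 .2 80
```

```text
t 53.55 pos [ 0.5445 -0.0132  0.2451] yaw 80.02 tilt 2.2 open 0.0282 F [-1.  -0.8 -2.7] q [-0.67  0.1   0.69  1.73 -0.1   1.33  1.44]
total dp [-0.0119  0.0047  0.0454] roll 0.02 n 1 per row [-0.0119  0.0047  0.0454] 0.02
```

Call:
{"fn": "step_arm", "kwargs": {
  "motion": [
    {"dp": [-0.01,0.004,0.015],"roll": 0},
    {"dp": [-0.002,0,0.025],"roll": 0},
    {"dp": [0,0,0.025],"roll": 0},
    {"dp": [0,0,0.008],"roll": 0},
    {"dp": [0,0,0],"roll": 0}
  ]
}}

```text
t: 54.18
tcp_pos: [0.5585, -0.0114, 0.1718]
tool_rot: [[-0.984, 0.176, 0.01], [0.176, 0.984, 0.035], [-0.004, 0.036, -0.999]]
contact_force: [-0.1, 0.3, -2.8]
opening: 0.0278
```

```bash
python3 to.py .5575 -.009 .144 80
```

```text
t 54.17 pos [ 0.5585 -0.0114  0.1718] yaw 79.87 tilt 2.08 open 0.0278 F [-0.1  0.3 -2.8] q [-0.64  0.2   0.69  1.8  -0.17  1.19  1.5 ]
total dp [0.0015 0.0012 0.0278] roll -0.13 n 1 per row [0.0015 0.0012 0.0278] -0.13
```

Call:
{"fn": "step_arm", "kwargs": {
  "motion": [
    {"dp": [0.001,0.001,0.01],"roll": 0},
    {"dp": [0,0,0.008],"roll": 0},
    {"dp": [0,0,0.004],"roll": 0},
    {"dp": [0,0,0.002],"roll": 0}
  ]
}}

```text
t: 54.68
tcp_pos: [0.559, -0.0095, 0.1484]
tool_rot: [[-0.984, 0.176, 0.013], [0.176, 0.984, 0.036], [-0.007, 0.037, -0.999]]
contact_force: [-0.5, -0.8, -3.2]
opening: 0.0281
```

```bash
python3 to.py .5575 -.009 .144 80
```

```text
t 54.67 pos [ 0.559  -0.0095  0.1484] yaw 79.86 tilt 2.18 open 0.0281 F [-0.5 -0.8 -3.2] q [-0.64  0.22  0.68  1.82 -0.19  1.14  1.51]
total dp [0.0016 0.0001 0.0044] roll -0.14 n 1 per row [0.0016 0.0001 0.0044] -0.14
```

Call:
{"fn": "step_arm", "kwargs": {
  "motion": [
    {"dp": [0.002,0,0.002],"roll": 0},
    {"dp": [0,0,0.002],"roll": 0},
    {"dp": [0,0,0.0015],"roll": 0}
  ]
}}

```text
t: 55.05
tcp_pos: [0.5581, -0.0088, 0.1441]
tool_rot: [[-0.984, 0.176, 0.016], [0.176, 0.984, 0.036], [-0.009, 0.038, -0.999]]
contact_force: [-1.4, -0.1, 12.6]
opening: 0.0287
```

```bash
python3 to.py .5575 -.009 .144 80
```

```text
t 55.05 pos [ 0.5581 -0.0088  0.1441] yaw 79.87 tilt 2.26 open 0.0287 F [-1.4 -0.1 12.6] q [-0.64  0.22  0.68  1.83 -0.19  1.13  1.51]
total dp [ 0.0005 -0.0003  0.0001] roll -0.13 n 1 per row [ 0.0005 -0.0003  0.0001] -0.13
```

Contact. I release, rise and move away over open table.

Call:
{"fn": "step_arm", "kwargs": {
  "motion": [
    {"dp": [0,0,0],"roll": 0},
    {"dp": [0,0,0],"roll": 0},
    {"dp": [0,0,0],"roll": 0},
    {"dp": [0,0,0],"roll": 0},
    {"dp": [0,0,-0.01],"roll": 0}
  ],
  "hand": -1
}}

```text
t: 55.68
tcp_pos: [0.5583, -0.0091, 0.1548]
tool_rot: [[-0.984, 0.176, 0.016], [0.176, 0.984, 0.036], [-0.01, 0.039, -0.999]]
contact_force: [-0.1, -0.1, 0.0]
opening: 0.0704
```

Call:
{"fn": "step_arm", "kwargs": {
  "motion": [
    {"dp": [0,0,-0.025],"roll": 0},
    {"dp": [0,0,-0.04],"roll": 0},
    {"dp": [0,0,-0.03],"roll": 0},
    {"dp": [0,0,-0.02],"roll": 0}
  ]
}}

```text
t: 56.18
tcp_pos: [0.5558, -0.0141, 0.2749]
tool_rot: [[-0.984, 0.177, 0.016], [0.177, 0.984, 0.036], [-0.009, 0.038, -0.999]]
contact_force: [-0.3, 0.5, -0.7]
opening: 0.0868
```

```bash
python3 to.py .43 -.25 .27 80
```

```text
t 56.17 pos [ 0.5558 -0.0141  0.2749] yaw 79.82 tilt 2.25 open 0.0868 F [-0.3  0.5 -0.7] q [-0.67  0.11  0.7   1.66 -0.11  1.38  1.44]
total dp [ 0.0821 -0.2545 -0.0056] roll -0.18 n 5 per row [ 0.0164 -0.0509 -0.0011] -0.04
```

Call:
{"fn": "step_arm", "kwargs": {
  "motion": [
    {"dp": [0.012,-0.035,0],"roll": 0},
    {"dp": [0.016,-0.05,0],"roll": 0},
    {"dp": [0.016,-0.05,0],"roll": 0},
    {"dp": [0.016,-0.05,0],"roll": 0},
    {"dp": [0.01,-0.05,0],"roll": 0}
  ]
}}

```text
t: 56.8
tcp_pos: [0.4454, -0.2362, 0.2701]
tool_rot: [[-0.985, 0.17, 0.024], [0.17, 0.985, 0.037], [-0.017, 0.04, -0.999]]
contact_force: [1.4, -0.5, -1.3]
opening: 0.0869
```

Call:
{"fn": "step_arm", "kwargs": {
  "motion": [
    {"dp": [0.01,-0.03,0],"roll": 0},
    {"dp": [0,0,0],"roll": 0}
  ]
}}

```text
t: 57.05
tcp_pos: [0.4274, -0.2695, 0.2702]
tool_rot: [[-0.984, 0.178, 0.026], [0.178, 0.983, 0.037], [-0.019, 0.041, -0.999]]
contact_force: [0.6, 0.3, 0.1]
opening: 0.087
```

```bash
python3 to.py .43 -.25 .27 80; python3 look.py fin; python3 - <<'E'
from h import *
f=load("top_fin.npz"); f0=load("top0.npz"); 
def cr(f): return cv2.resize(f["img"][155:267,260:410,::-1],(400,299),interpolation=cv2.INTER_CUBIC)
g=load("side_fin.npz");g0=load("side0.npz")
def cs(f): return cv2.resize(f["img"][150:270,235:395,::-1],(400,300),interpolation=cv2.INTER_CUBIC)
cv2.imwrite("pics/fin2.png",np.vstack([np.hstack([cr(f0),cr(f)]),np.hstack([cs(g0),cs(g)])]))
for n,F in(("start",f0),("end",f)):
    m=(F["img"].max(2)>135).astype(np.uint8)
    k,l,s,c=cv2.connectedComponentsWithStats(m,connectivity=4)
    for i in range(1,k):
        if 260<c[i][0]<400 and 160<c[i][1]<260 and s[i,4]>150: print(n,s[i].tolist(),"z.154",ray(F,c[i],.154)[0].round(4),"z.179",ray(F,c[i],.179)[0].round(4))
    d=(F["img"].max(2)<32).astype(np.uint8); d[:, :315]=0; d[:,355:]=0; d[:195]=0; d[240:]=0
    k,l,s,c=cv2.connectedComponentsWithStats(d); i=1+s[1:,4].argmax(); print(n,"cap",s[i].tolist(),ray(F,c[i],.189)[0].round(4))
E
```

```text
t 57.05 pos [ 0.4274 -0.2695  0.2702] yaw 79.77 tilt 2.59 open 0.087 F [0.6 0.3 0.1] q [-0.44 -0.03  0.94  1.77 -0.02  1.38  1.9 ]
total dp [0.001  0.0196 0.001 ] roll -0.23 n 1 per row [0.001  0.0196 0.001 ] -0.23
start [355, 168, 29, 28, 571] z.154 [ 0.6266 -0.071   0.154 ] z.179 [ 0.6212 -0.0686  0.179 ]
start [289, 172, 19, 18, 272] z.154 [0.6254 0.0628 0.154 ] z.179 [0.62   0.0612 0.179 ]
start [320, 180, 27, 26, 546] z.154 [ 0.6039 -0.0042  0.154 ] z.179 [ 0.5992 -0.0038  0.179 ]
start [287, 227, 14, 14, 154] z.154 [0.5247 0.0682 0.154 ] z.179 [0.5223 0.0664 0.179 ]
start cap [329, 206, 19, 19, 233] [ 0.5564 -0.0107  0.189 ]
end [357, 168, 26, 26, 584] z.154 [ 0.6281 -0.072   0.154 ] z.179 [ 0.6227 -0.0696  0.179 ]
end [289, 170, 19, 19, 276] z.154 [0.6279 0.063  0.154 ] z.179 [0.6224 0.0614 0.179 ]
end [287, 227, 14, 14, 156] z.154 [0.5249 0.0681 0.154 ] z.179 [0.5225 0.0663 0.179 ]
end cap [327, 207, 16, 19, 230] [ 0.5543 -0.0068  0.189 ]
```

View pics/fin2.png

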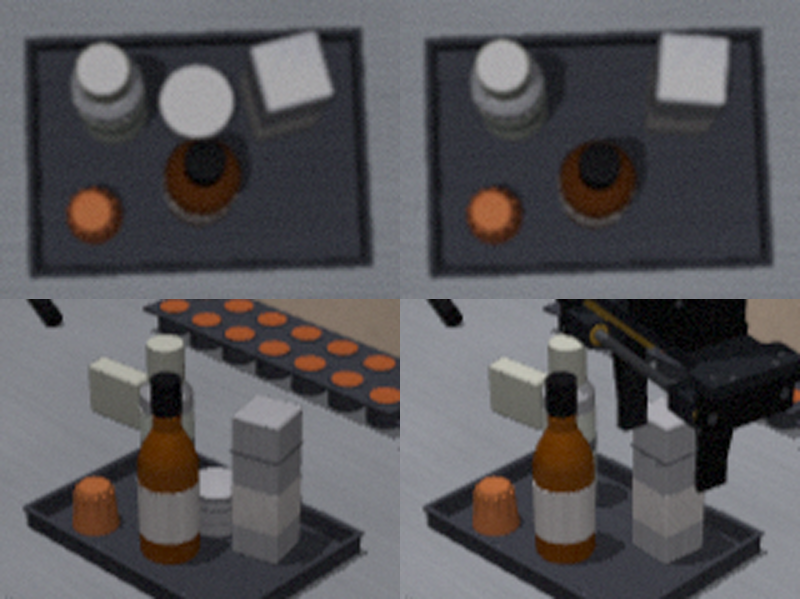

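View pics/fin.png

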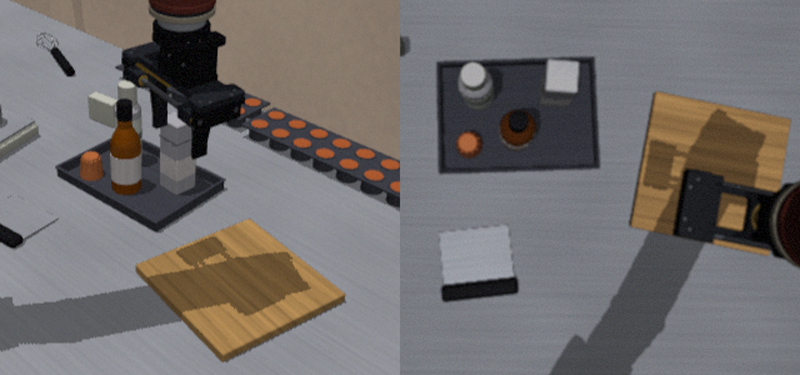

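The before/after views show all three upright, 2–4 mm from their starting spots, with the mould and timer unmoved. I let the arm settle, check the tin once more, and hand in.

Call:
{"fn": "step_arm", "kwargs": {
  "motion": [
    {"dp": [0,0,0],"roll": 0},
    {"dp": [0,0,0],"roll": 0}
  ]
}}

```text
t: 57.4
tcp_pos: [0.4303, -0.2648, 0.2703]
tool_rot: [[-0.985, 0.17, 0.026], [0.171, 0.985, 0.037], [-0.019, 0.041, -0.999]]
contact_force: [-0.1, 0.3, -0.2]
opening: 0.0869
```

```bash
python3 - <<'E'
from bench import env
from h import *
a=load("top_sc.npz")["img"]; f=env.grab_frame("top"); b=f["img"]
print("scale region diff",np.abs(a[210:335,115:220].astype(int)-b[210:335,115:220]).mean(), "t",env.observe()["t"])
print(env.sign_off())
E
```

```text
scale region diff 23.678171428571428 t 57.45
the job is handed in; nothing more can be done
None
```

The scale-region difference was larger than it should be for an unchanged scene. I check the saved final pictures.

```bash
python3 - <<'E'
from h import *
o=[]
for n,(u,v) in (("side_fin",(115,150)),("top_fin",(110,200))):
    o.append(cv2.resize(load(n+".npz")["img"][v:v+130,u:u+130,::-1],(400,400),interpolation=cv2.INTER_CUBIC))
cv2.imwrite("pics/fin3.png",np.hstack(o))
E
```

```text
(no output)
```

View pics/fin3.png

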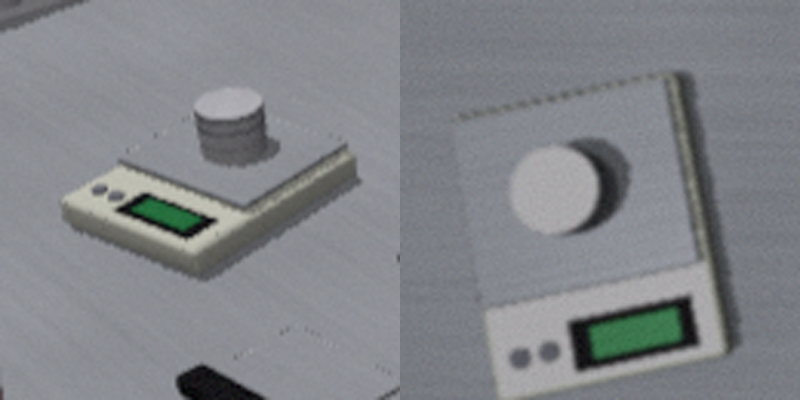

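The job is handed in at about 57.5 s. I moved the bottle, can and canister to the board, set the tin on the scale's plate, then put the canister, can and bottle back in the tray. Each was lowered to contact before release.

**Last checks from the camera images:**

| Object | Offset measured | Tolerance |
|---|---|---|
| Canister | about 2 mm from its start spot | 15 mm |
| Can | about 2.5 mm from its start spot | 15 mm |
| Bottle | about 4.5 mm from its start spot | 15 mm |
| Tin | about 4–7 mm from the plate centre | 15 mm |

All four stand upright. The mould and timer look unmoved, and the gripper was open and clear of everything.

**What disagreed or ran close:**
- **Plate centre:** the two views put the plate centre 2–4 mm apart by its four corners, because its left edge is faint.
- **Scale picture:** a pixel comparison of the scale area against the earlier picture came out high (24 grey levels). Checked after handing in, the picture from just before shows the tin in the same place and the whole image darker, so I take it as a brightness change.
- **Joint 3:** it reached 1.34 against its limit of 1.39, so I unwound it with an extra sweep before fetching the bottle.
- **Tool tilt:** it drifted to about 2.6° by the end and was about 2.3° at the last placement; the containers still stood upright after release.

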